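# Book a delivery into the pharmacy picking robot

## Robot

A 6-joint arm with a two-finger parallel gripper is mounted at the origin on the work surface. World frame = base frame: x ahead of the robot, y to its left, z up, the work surface at z = 0. Lengths are in m, angles in rad, forces in N, time in s.
With the tool pointing down it reaches from about 0.375 to 0.975 m from the base axis. Payload 3.8 kg.
Tool frame: the origin (TCP) lies where the fingers leave the gripper's body, on its centre line; the fingertips stand 73 mm ahead of it and the grasp point (between the pads) lies 54 mm ahead of it (nose_length is the distance from the TCP to the fingertips, in m); z points along the fingers, y is the line along which they close (so a half turn about z gives the same grasp; the last joint's range is limited). The gripper opens to 85 mm and grips with 20 to 120 N. Pads are 22 mm wide; open, the fingers measure 114 mm over their backs; the gripper's body (76 mm by 85 mm) begins 54 mm behind the grasp point. The pads swing forward as they close: fully open they stand 13 mm farther back than shut.
Start: joints at [-1.354, 0.264, 1.604, -0, 1.274, -0.037], TCP at [0.169, -0.653, 0.304] pointing down, gripper open.
Joint ranges: [-2.63, 2.63], [-0.94, 2.18], [0.31, 2.57], [-1.31, 4.45], [0, 2.66], [-2.55, 2.55]. Speed limits (rad/s): [2.57, 2.57, 3.14, 3.14, 3.14, 3.14].

## Interface

Orientations are given as a rotation vector (axis times angle).
In Python, from workcell import read_state, read_camera, calibration, finish_job, look_for, cut_out, tip_of, nose_length gives the robot as it stands.
- The arm moves only by the tool step_arm, never from a script. Its argument "targets" is a list of rows, each a list of 3 entries, a list of its own where there are three numbers: the turn, a rotation vector about the tool's x, y, z in rad, then the shift along the tool's x, y, z in mm, then the finger opening in mm, from 0 to 85.4. In form: [[[ax, ay, az], [x, y, z], grip], ...]. A call has 1 to 5 rows; each row shifts and turns the commanded pose from where the row before left it, along the tool's axes as they then stand; what a row does not reach is not made up. A row lasts 1/12 s, in which the tool goes at most 41.7 mm and 7.16 degrees, less where a joint would pass 70% of its speed; a pose out of reach is approached as far as the arm can. A call with a gripper value outside its range is refused whole. The fingers move at their own pace and stop on an object; "grip_force" is the grip in N (left out, the last holds). Time passes only in rows, so rows that do not move let the fingers close. It gives the time, the measured TCP pose, the force, the opening and the grip force at its end, in the units of the state.
- read_state(): the state, without advancing time (a new reading comes with each control period).
- read_camera(name): name is "side" or "top"; returns the picture (384x512x3 uint8, red, green, blue); there is no depth.
- calibration(name): a dict with "camera_matrix" (3x3 intrinsics, pixels), "dist_coeffs" ([k1, k2, p1, p2, k3] as OpenCV has them; the pictures are not rectified), "R" (3x3) and "t" (3): a world point X has camera coordinates R X + t. Camera axes: x right, y down, z forward; pixel columns grow to the right and rows downward; lengths in m; the calibration is good to about 2 mm. A picture is of the moment at which its call begins. calibration takes no time and is no camera call.
- finish_job(): hands the job in; it is judged then, once.
Trained networks look in the newest picture that a camera, given by its name, has taken for a name from the list of things; names that differ only in an ending like _2 or _b are one class to them, and where a whole thing is asked for, a point or a joint stands for the part that bears it (a point fixed in the world has none). Each returns a list of dicts, best first, with "score" (0 to 1); they miss things now and then, are a little off and sometimes report something else, mostly with a low value. They report only what shows in the picture. A call takes as long as a camera call. They do not tell look-alikes from the thing itself.
- look_for(camera, query): "extent" ([left, top, right, bottom] in pixels, round what is visible of it).
- cut_out(camera, query): "region" (384x512 bool, what is visible of it) and "extent" ([left, top, right, bottom] in pixels, round what is visible of it).
- tip_of(camera, query): "at" ([row, column] in pixels: a listed point, or the origin of a listed thing).
The state is a dict: "time": time; "q": joint angles; "joint_vel": joint speeds; "joint_torque": joint torques, N m; "tool_pos": TCP position; "tcp_rot": TCP orientation; "wrist_force": force on the tool from outside, world axes, zero at the start; "torque": the same for the moment, N m; "width": opening from 0.0 (shut) to 1.0 (fully open); "grip_force": force on a finger pad.
Only numpy, scipy, OpenCV 4.12 (cv2) and the standard library are available. Lean on these libraries where they do the work, as an engineer would, in place of code of your own. Each camera call takes 0.05 s, during which the arm holds its last target. There are 200 camera calls.

## Task

Book the delivered medicine cartons in: take the key from its stand, push it fully into the lock of the intake console, turn it clockwise to its stop and back home, then pull it out and put it fully back in its stand. Only then lay every carton on the counter flat in the intake tray, none on top of another. Once they are all in, press the selector knob down, turn it clockwise to its stop and let it spring back up; do not knock the two jars over or push them away.

Things in the scene. Friction and masses are not known exactly. Their poses are not given: they have to be found in the camera images.
- key_bow (a point): Key, upright: black moulded bow 50 mm wide (its x), 12 mm thick (y), 50 mm tall; below it a steel blade 20 (x) by 7 (y) mm, 40 mm long. 70 g, loose. This point is the bow's centre, 65 mm above the blade's tip, 25 mm above the bow's underside (shoulder); z up. Starts fully seated in the stand. Works either way round.
- key_tip (a point): The key's lower end: centre of the blade's tip, axes as key_bow.
- stand_slot (a point): Middle of the slot's mouth on top of the key stand, a fixed grey block 70 x 36 x 46 mm tall on the counter's middle line, near or far; a fixed pen cup (50 mm across, pens to 120 mm tall) is at the other place. Slot 23 mm (x) by 10 mm (y), 43 mm deep, mouth chamfered 3 mm. Key fully in: shoulder on the top face, tip 40 mm below.
- lock_mouth (a point): Middle of the keyhole's mouth on top of the intake console (fixed white box 190 x 120 x 60 mm tall, left or right, the tray opposite; its centre 48 mm along x from here): square brass barrel 36 mm in a round bezel. Axes are the console's, not the barrel's. At home the keyhole lies along x: 23 x 10 mm, 44 mm deep, chamfered 3 mm. Key fully in: shoulder on top, tip 40 mm below.
- lock (a joint): Turn of the lock barrel, rad: 0 home, grows clockwise seen from above, stop at 1.2. Vertical axis through lock_mouth. Stiff (0.05 N m), no spring: stays where left. The blade has about 0.15 rad of play in the keyhole, so turn the key a little past the stop and past home.
- selector_grip (a point): Selector knob on the console, 98 mm beyond the lock along the console's x: black bar 52 mm long (its x), 14 mm thick (y), 34 mm tall on a grey disc 54 mm across. This point is on the vertical turning axis, 10 mm below the bar's top, 24 mm above the disc, 116 mm above the counter when up; it turns and sinks with the knob.
- selector_push (a joint): How far the knob is pressed down, m: 0 up, 0.008 fully down. Sprung: 2.5 N to start, 6.5 N fully down. It turns only while down by more than 0.006, and springs up again only at either end of its turn.
- selector (a joint): Turn of the selector knob, rad: 0 at the start (bar along the console's x), grows clockwise seen from above, stop at 1.25. Latched unless the knob is pressed down.
- tray_floor (a point): Centre of the inner floor of the intake tray, fixed to the counter: open aluminium tray 220 x 180 mm outside (x, y), walls 5 mm thick and 19 mm tall, floor 5 mm above the counter; 210 x 170 mm inside, so it takes four cartons two by two, along x.
- carton1_c (a point): Medicine carton: white paper box, 70 mm long (its x), 40 mm wide (its y), 36 mm tall, about 90 g, loose on the counter. This point is its centre. May be absent.
- carton2_c (a point): Medicine carton: white paper box, 70 mm long (its x), 40 mm wide (its y), 36 mm tall, about 90 g, loose on the counter. This point is its centre. May be absent.
- carton3_c (a point): Medicine carton: white paper box, 70 mm long (its x), 40 mm wide (its y), 36 mm tall, about 90 g, loose on the counter. This point is its centre. May be absent.
- carton4_c (a point): Medicine carton: white paper box, 70 mm long (its x), 40 mm wide (its y), 36 mm tall, about 90 g, loose on the counter. This point is its centre. May be absent.
- jar1_c (a point): Bystander jar, 48 mm diameter, 58 mm tall, loose, among the cartons. This point is its centre.
- jar2_c (a point): The other jar, same size, loose, beyond the cartons. This point is its centre.
Mind the look-alikes: they are no part of the job. What is shaped like the part that bears carton3_c but blue is not meant.

How it is judged:
On the way, in this order (a step that is already met when the one before it is completed fails the run):
1. the key is fully in the lock, the lock still at home (horizontal distance between key_tip and lock_mouth below 0.005 m and z of key_tip in the frame of lock_mouth below -0.034 m and angle between key_tip's own z axis and vertical below 0.12 rad and value of joint lock below 0.15 rad), for 0.1 s.
2. the key, fully in, has turned the lock to its stop (over 1.1 rad) (horizontal distance between key_tip and lock_mouth below 0.005 m and z of key_tip in the frame of lock_mouth below -0.034 m and angle between key_tip's own z axis and vertical below 0.12 rad and value of joint lock above 1.1 rad), for 0.1 s.
3. the key, still fully in, has turned the lock back home (under 0.1 rad) (horizontal distance between key_tip and lock_mouth below 0.005 m and z of key_tip in the frame of lock_mouth below -0.034 m and angle between key_tip's own z axis and vertical below 0.12 rad and value of joint lock below 0.1 rad), for 0.1 s.
4. the key is fully back in its stand (horizontal distance between key_tip and stand_slot below 0.005 m and z of key_tip in the frame of stand_slot below -0.034 m and angle between key_tip's own z axis and vertical below 0.12 rad), for 0.2 s.
5. every carton lies flat in the tray (x of carton1_c in the frame of tray_floor between -0.088 and 0.088 m and y of carton1_c in the frame of tray_floor between -0.07 and 0.07 m and z of each of carton1_c, carton2_c, carton3_c, carton4_c in the frame of tray_floor below 0.025 m and x of carton2_c in the frame of tray_floor between -0.088 and 0.088 m and y of carton2_c in the frame of tray_floor between -0.07 and 0.07 m and x of carton3_c in the frame of tray_floor between -0.088 and 0.088 m and y of carton3_c in the frame of tray_floor between -0.07 and 0.07 m and x of carton4_c in the frame of tray_floor between -0.088 and 0.088 m and y of carton4_c in the frame of tray_floor between -0.07 and 0.07 m), for 0.2 s.
6. the selector knob is turned to its stop (over 1.1 rad) (value of joint selector above 1.1 rad), for 0.1 s.
At the end, for the whole second after the job is handed in: Key fully in its stand (within 5 mm, 34 mm down, upright within 0.12 rad), lock home (under 0.1 rad), every carton flat on the tray floor (centre within 88 x 70 mm of the middle, under 25 mm up), selector at its stop (over 1.1 rad) and up (under 2 mm) (all of step 4 and all of step 5 and value of joint lock below 0.1 rad and value of joint selector above 1.1 rad and velocity of joint selector below 0.1 rad/s and value of joint selector_push below 0.002 m); the robot touches nothing.
It fails at once if a jar was tipped over or pushed more than 6 cm (angle between any of jar1_c, jar2_c's own z axis and vertical above 0.6 rad or distance of any of jar1_c, jar2_c from where it was at the start of the episode above 0.06 m).
Of carton1, carton2, carton3, carton4 only 2 to 4 are there at a start; the rules pass over those that are not, and their reading is None.
At some moment in a run one of carton1, carton2, carton3, carton4 may be knocked a few centimetres aside while the robot is not near it.
It also fails if it takes over 210 s, if anything falls off the work surface, if the arm or the gripper's body presses on something with over 40 N, if the wrist force passes 120 N, or if a joint passes its speed limit or range.

## Working session

There is one attempt and no reset: what is moved stays moved. The work goes in short steps, Python scripts to look and compute and a tool call to move; the robot and the scene stay as the last step left them, time stands still between calls to the robot, and variables do not carry over. Pictures are saved under pics/ and viewed, at most 14 in all, crops included, and the job is handed in when it is done.

Besides the shell and the picture viewer there is one more tool, called after "Call:" as name(argument=value, ...) on one line, values as JSON. step_arm: Moves the arm, as the interface text tells. Its arguments: {"type":"object","properties":{"targets":{"type":"array","items":{"type":"array"}},"grip_force":{"type":"number"}},"required":["targets"]}

```bash
mkdir -p pics; ls; python3 - <<'E'
from workcell import *
import cv2,numpy as np
for c in("side","top"):
    cv2.imwrite(f"pics/{c}0.png",cv2.cvtColor(read_camera(c),cv2.COLOR_RGB2BGR))
    k=calibration(c);print(c,k)
    for q in("key_bow","stand_slot","lock_mouth","selector_grip","tray_floor","carton1_c","jar1_c"):
        print(q,[(np.round(d["at"],1).tolist(),round(d["score"],2)) for d in tip_of(c,q)])
print(read_state())
E
```

```text
pics
side {'camera_matrix': array([[398.13745551,   0.        , 259.40875206],
       [  0.        , 398.13745551, 190.06373305],
       [  0.        ,   0.        ,   1.        ]]), 'dist_coeffs': array([0.01693142, 0.        , 0.        , 0.        , 0.        ]), 'R': array([[ 0.99954789, -0.0258754 ,  0.0153128 ],
       [-0.00489645, -0.64257837, -0.76620432],
       [ 0.02966552,  0.76578293, -0.64241455]]), 't': array([-0.5623883 ,  0.08803777,  1.08470987])}
key_bow [([199.1, 295.8], 0.51)]
stand_slot [([208.5, 293.2], 0.58), ([175.0, 318.0], 0.58)]
lock_mouth [([301.5, 234.6], 0.68)]
selector_grip [([281.8, 279.4], 0.6)]
tray_floor [([157.1, 256.4], 0.8)]
carton1_c [([242.9, 292.6], 0.82), ([188.8, 271.7], 0.32)]
jar1_c [([214.1, 254.9], 0.88), ([186.3, 231.9], 0.7)]
top {'camera_matrix': array([[381.58413764,   0.        , 255.8015964 ],
       [  0.        , 381.58413764, 193.00925382],
       [  0.        ,   0.        ,   1.        ]]), 'dist_coeffs': array([-0.00636979,  0.        ,  0.        ,  0.        ,  0.        ]), 'R': array([[ 0.02520711, -0.99944361, -0.02184
[... 429 characters left out ...]
'time': 0.8, 'q': array([-1.35389694e+00,  2.63862631e-01,  1.60396206e+00, -4.97634832e-05,
        1.27369261e+00, -3.69042018e-02]), 'joint_vel': array([-3.55571546e-04, -1.83330984e-05,  4.45962981e-04, -6.63940377e-04,
       -8.31795828e-06,  2.78991000e-04]), 'joint_torque': array([-9.29512353e-04, -5.14982057e+01, -3.67701173e+01, -1.02783210e-04,
        5.53928385e-04,  6.85093838e-06]), 'tool_pos': array([ 0.16946937, -0.65339188,  0.30392545]), 'tcp_rot': array([ 3.11624879e+00,  3.97617213e-01, -6.38016170e-05]), 'wrist_force': array([-0.47324897,  0.04748983,  0.52616131]), 'torque': array([-0.00022959, -0.03413133, -0.02692652]), 'grip_force': 0.0, 'width': 1.0000990032562334}
```

View pics/side0.png

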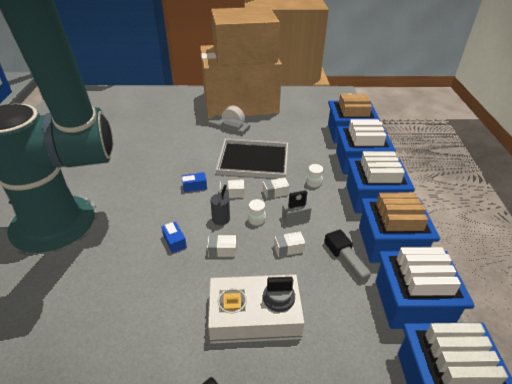

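View pics/top0.png

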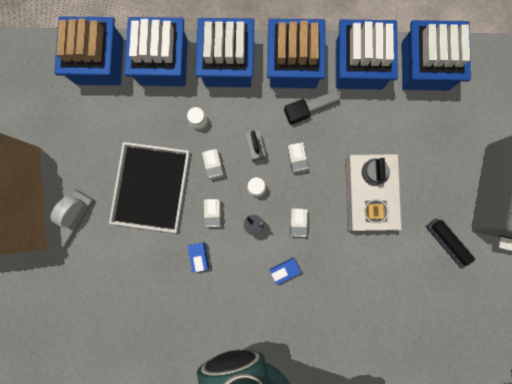

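Both views agree: the far stand with the key is at top-view (255,142), the pen cup at (255,226), and the console on the right has its lock at (376,212) and knob at (376,172). The tray is on the left at (150,188). The four white cartons are at (212,163), (298,156), (212,213) and (299,222), and the jars at (257,187) and (197,118). The blue boxes are look-alikes.

```bash
cat > h.py <<'E'
from workcell import *
import cv2,numpy as np
from scipy.optimize import minimize,least_squares
from scipy.spatial.transform import Rotation as Ro
CAL={c:calibration(c) for c in("side","top")}
def proj(c,X):
    k=CAL[c];return cv2.projectPoints(np.atleast_2d(X).astype(float),cv2.Rodrigues(k["R"])[0],k["t"],k["camera_matrix"],k["dist_coeffs"])[0][:,0]
def onplane(c,uv,z):
    k=CAL[c];n=cv2.undistortPoints(np.array([[uv]],float),k["camera_matrix"],k["dist_coeffs"])[0,0]
    d=k["R"].T@[n[0],n[1],1];o=-k["R"].T@k["t"];return o+d*(z-o[2])/d[2]
def tri(obs,z=None):  # {cam:(col,row)}
    f=lambda X:np.concatenate([(proj(c,X)[0]-uv) for c,uv in obs.items()]+([[(X[2]-z)*2000]] if z is not None else []))
    r=least_squares(f,[.6,0,.05]);return r.x,np.abs(r.fun).max()
def box(p,L,W,z0,z1):
    c,s=np.cos(p[2]),np.sin(p[2])
    return np.array([[p[0]+c*a*L/2-s*b*W/2,p[1]+s*a*L/2+c*b*W/2,z] for a in(-1,1) for b in(-1,1) for z in(z0,z1)])
S=4
def fit(masks,p0,parts):
    """masks {cam:bool}, parts list of (L,W,z0,z1); returns x,y,yaw and IoU"""
    big={}
    for c,m in masks.items():
        r,cc=np.where(m);b=[max(cc.min()-15,0),max(r.min()-15,0),cc.max()+15,r.max()+15]
        sub=m[b[1]:b[3],b[0]:b[2]].astype(np.uint8)
        big[c]=(b,cv2.GaussianBlur(cv2.resize(sub*255,None,fx=S,fy=S,interpolation=cv2.INTER_LINEAR),(0,0),2)/255.)
    def cost(p):
        t=0
        for c,(b,m) in big.items():
            im=np.zeros(m.shape,np.uint8)
            for q in parts:
                h=cv2.convexHull(((proj(c,box(p,*q))-b[:2]+.5)*S).astype(np.float32))
                cv2.fillConvexPoly(im,np.round(h*16).astype(np.int32),255,shift=4)
            a=cv2.GaussianBlur(im,(0,0),2)/255.
            t+=1-np.minimum(a,m).sum()/np.maximum(a,m).sum()
        return t/len(big)
    best=None
    for y in p0[2]:
        s=np.array([[p0[0],p0[1],y]]*4);s[1,0]+=.012;s[2,1]+=.012;s[3,2]+=.25
        r=minimize(cost,s[0],method="Nelder-Mead",options=dict(initial_simplex=s,xatol=2e-4,fatol=1e-5,maxiter=120))
        if best is None or r.fun<best.fun:best=r
    return best.x,1-best.fun
E
cat > m1.py <<'E'
from h import *
for c in CAL: read_camera(c)
M={}
for q in("key_bow","selector_grip","carton1_c","jar1_c","lock"):
    M[q]={c:cut_out(c,q) for c in CAL}
for q in("lock_mouth","selector_grip","stand_slot","key_bow","tray_floor"):
    a={c:tip_of(c,q)[0]["at"][::-1] for c in CAL}
    print(q,a and {c:np.round(v,1).tolist() for c,v in a.items()},tri(a))
for q in M:
    for c in CAL: print(q,c,[(np.round(d["extent"]).tolist(),int(d["region"].sum()),round(d["score"],2)) for d in M[q][c]])
np.save("M.npy",M,allow_pickle=True)
E
python3 m1.py
```

```text
lock_mouth {'side': [233.1, 299.5], 'top': [375.1, 211.6]} (array([ 0.49706679, -0.29384903,  0.05803724]), np.float64(1.0299803567850745))
selector_grip {'side': [281.6, 279.8], 'top': [381.9, 170.2]} (array([ 0.59438804, -0.29234947,  0.12004695]), np.float64(2.0606254836232836))
stand_slot {'side': [292.8, 208.4], 'top': [251.8, 145.9]} (array([0.65828079, 0.01960731, 0.02893671]), np.float64(1.170174558915221))
key_bow {'side': [298.1, 200.3], 'top': [255.5, 144.4]} (array([0.66137045, 0.00922939, 0.06589086]), np.float64(1.6474431450705538))
tray_floor {'side': [253.9, 159.6], 'top': [151.2, 190.0]} (array([ 0.54552766,  0.28995115, -0.00078614]), np.float64(1.8991683597900249))
key_bow side [([288.0, 193.0, 308.0, 211.0], 294, 0.81)]
key_bow top [([249.0, 131.0, 257.0, 156.0], 113, 0.5)]
selector_grip side [([270.0, 276.0, 291.0, 305.0], 569, 0.75)]
selector_grip top [([367.0, 161.0, 388.0, 182.0], 353, 0.77)]
carton1_c side [([276.0, 234.0, 308.0, 255.0], 613, 0.57), ([224.0, 292.0, 239.0, 311.0], 309, 0.53)]
carton1_c top [([290.0, 145.0, 304.0, 172.0], 447, 0.75), ([368.0, 159.0, 390.0, 182.0], 426, 0.33)]
jar1_c side [([247.0, 202.0, 267.0, 229.0], 380, 0.88)]
jar1_c top [([249.0, 178.0, 271.0, 197.0], 285, 0.7)]
lock side [([224.0, 293.0, 241.0, 310.0], 287, 0.62)]
lock top [([366.0, 208.0, 386.0, 220.0], 220, 0.61)]
```

```bash
python3 - <<'E'
import cv2,numpy as np
t=cv2.imread("pics/top0.png");s=cv2.imread("pics/side0.png")
def cr(im,x,y,w,h,f):
    return cv2.resize(im[y:y+h,x:x+w],None,fx=f,fy=f,interpolation=cv2.INTER_CUBIC)
a=np.hstack([cr(t,340,145,66,100,6),cr(t,235,115,44,100,6)][:2])[:600]
b=np.hstack([cr(s,205,270,100,75,5),cr(s,275,180,55,75,5)])
cv2.imwrite("pics/a.png",a);cv2.imwrite("pics/b.png",b);print(a.shape,b.shape)
E
```

```text
(600, 660, 3) (375, 775, 3)
```

View pics/a.png

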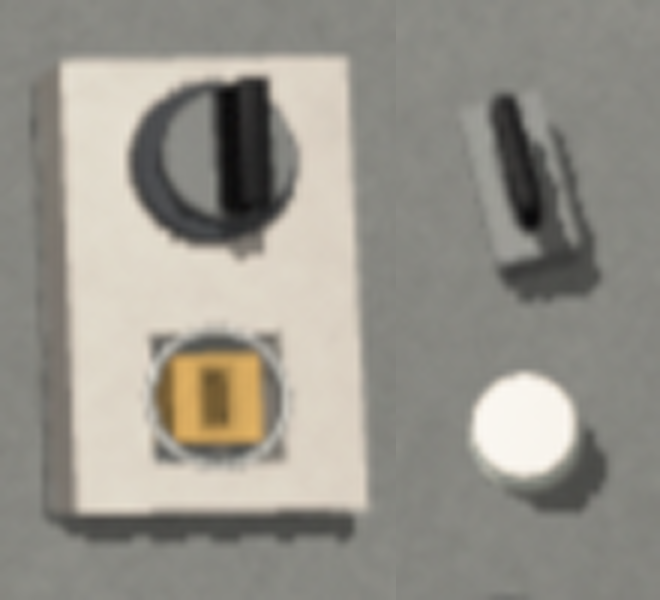

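View pics/b.png

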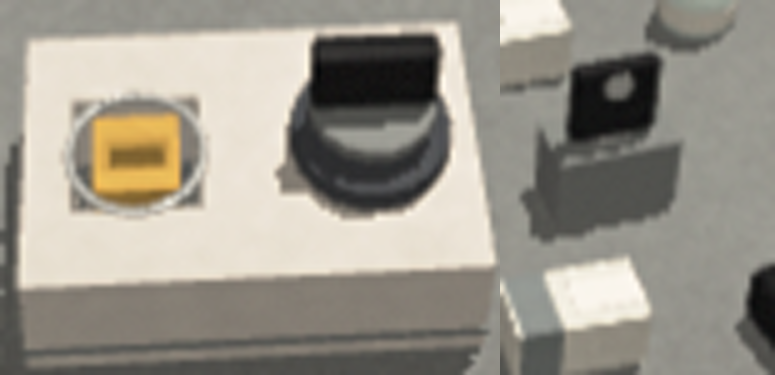

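The crops show the keyhole clearly, at about (375.6,210.8) in top and (231.8,300.8) in side. The bow stands in the stand with a yaw of roughly 10°. Next I'll fit the console and key poses.

```bash
cat > m2.py <<'E'
from h import *
t=cv2.imread("pics/top0.png");s=cv2.imread("pics/side0.png")
f=lambda P,ox,oy,k:[((x+.5)/k-.5+ox,(y+.5)/k-.5+oy) for x,y in P]
tc=f([(60,58),(348,57),(370,512),(75,512)],340,145,6)   # +x+y,+x-y,-x-y,-x+y
sc=f([(27,37),(460,22),(497,265),(20,288)],205,270,5)   # -x+y,+x+y,+x-y,-x-y
lt=f([(216,397)],340,145,6)[0];ls=f([(136,156)],205,270,5)[0]
print("lock tri",tri({"top":lt,"side":ls}),onplane("top",lt,.06),onplane("side",ls,.06))
bt=[(1,1),(1,-1),(-1,-1),(-1,1)];bs=[(-1,1),(1,1),(1,-1),(-1,-1)]
for cams in(("top",),("side",),("top","side")):
    def res(p):
        c,n=np.cos(p[2]),np.sin(p[2]);o=[]
        for cam,ob,co in(("top",tc,bt),("side",sc,bs)):
            if cam in cams:
                X=[[p[0]+c*a*.095-n*b*.06,p[1]+n*a*.095+c*b*.06,.06] for a,b in co]
                o.append((proj(cam,X)-ob).ravel())
        return np.concatenate(o)
    r=least_squares(res,[.55,-.29,0]);p=r.x
    print(cams,"console",p.round(4),"rms px",np.sqrt((r.fun**2).mean()),"lock",(p[:2]-.048*np.array([np.cos(p[2]),np.sin(p[2])])).round(4))
M={}
for c,im,(x0,y0,x1,y1) in(("top",t,(240,120,270,165)),("side",s,(282,185,315,215))):
    m=np.zeros(im.shape[:2],bool);m[y0:y1,x0:x1]=im[y0:y1,x0:x1].max(2)<48;M[c]=m;print(c,m.sum())
for cams in(("top",),("side",),("top","side")):
    print("key",cams,fit({c:M[c] for c in cams},[.66,.01,[-.2,.2]],[(.05,.012,.046,.096)]))
# stand top face bright? tray dark floor, cartons
def rect(mask,z):
    cs=cv2.findContours(mask.astype(np.uint8),cv2.RETR_EXTERNAL,cv2.CHAIN_APPROX_NONE)[0];return sorted(cs,key=cv2.contourArea)
g=t.max(2)
m=np.zeros(g.shape,np.uint8);m[135:240,105:195]=(g[135:240,105:195]<45)
c=rect(m,0)[-1];b=cv2.boxPoints(cv2.minAreaRect(c));B=np.array([onplane("top",q,.005)[:2] for q in b])
print("tray floor corners",B.round(4).tolist(),B.mean(0),[np.linalg.norm(B[i]-B[i-1]) for i in range(4)])
hsv=cv2.cvtColor(t,cv2.COLOR_BGR2HSV)
m=((hsv[...,2]>185)&(hsv[...,1]<60)).astype(np.uint8)
for c in rect(m,0):
    if 150<cv2.contourArea(c)<600:
        b=cv2.boxPoints(cv2.minAreaRect(c));B=np.array([onplane("top",q,.036)[:2] for q in b])
        e=max(B[1]-B[0],B[2]-B[1],key=np.linalg.norm)
        print("white",b.mean(0).round(1),"pos",B.mean(0).round(4),"yaw",np.arctan(e[1]/e[0]).round(3),[np.linalg.norm(B[i]-B[i-1]).round(3) for i in(1,2)])
E
python3 m2.py
```

```text
lock tri (array([ 0.49639422, -0.29572905,  0.05646561]), np.float64(0.13601437163777064)) [ 0.4965452  -0.29468219  0.06      ] [ 0.4963256  -0.29818135  0.06      ]
('top',) console [ 0.5443 -0.2936  0.0333] rms px 0.2670141505565339 lock [ 0.4963 -0.2952]
('side',) console [ 0.5449 -0.2942  0.0343] rms px 0.31854247323123186 lock [ 0.4969 -0.2958]
('top', 'side') console [ 0.5446 -0.2939  0.0338] rms px 0.3158414784245987 lock [ 0.4967 -0.2955]
top 47
side 201
key ('top',) (array([0.6589898 , 0.00837766, 0.11794017]), np.float64(0.3821675860927747))
key ('side',) (array([0.66257916, 0.00923166, 0.62046943]), np.float64(0.6689518284594215))
key ('top', 'side') (array([0.66190053, 0.00945598, 0.14998777]), np.float64(0.4903809127004979))
tray floor corners [[0.46, 0.3818], [0.6602, 0.3619], [0.6382, 0.2022], [0.4396, 0.2247]] [0.5495361  0.29263288] [np.float64(0.15839878256111853), np.float64(0.20117652254184162), np.float64(0.16120824831697883), np.float64(0.19986460777933487)]
white [207.  39.] pos [0.9505 0.1481] yaw 0.002 [np.float64(0.096), np.float64(0.019)]
white [195.3 114.
[... 1177 characters left out ...]
.5] pos [0.6242 0.1266] yaw 0.276 [np.float64(0.039), np.float64(0.047)]
white [296.6 151.9] pos [ 0.6464 -0.0976] yaw 0.208 [np.float64(0.039), np.float64(0.047)]
white [154.2  37.5] pos [0.9529 0.2916] yaw -0.004 [np.float64(0.1), np.float64(0.021)]
white [143.1  36.5] pos [0.9554 0.3222] yaw 0.007 [np.float64(0.1), np.float64(0.021)]
white [211. 208.] pos [0.4948 0.1206] yaw 0.034 [np.float64(0.036), np.float64(0.046)]
white [368.5  39. ] pos [ 0.9567 -0.2848] yaw -0.004 [np.float64(0.019), np.float64(0.101)]
white [356.5  40.5] pos [ 0.952  -0.2529] yaw -0.001 [np.float64(0.019), np.float64(0.098)]
white [298.5 217. ] pos [ 0.4771 -0.1051] yaw 0.017 [np.float64(0.046), np.float64(0.038)]
```

```bash
cat > m3.py <<'E'
from h import *
f=lambda P,ox,oy,k:[((x+.5)/k-.5+ox,(y+.5)/k-.5+oy) for x,y in P]
st=f([(465-396,107),(540-396,90),(580-396,250),(505-396,268)],235,115,6)
kb=f([(573-500,69),(657-500,55),(655-500,128),(572-500,138)],275,180,5)
def solve(L,W,obs):
    def res(p):
        c,n=np.cos(p[2]),np.sin(p[2]);o=[]
        for cam,uv,(a,b,z) in obs:
            o.append(proj(cam,[p[0]+c*a*L/2-n*b*W/2,p[1]+n*a*L/2+c*b*W/2,z])[0]-uv)
        return np.concatenate(o)
    r=least_squares(res,[.66,.01,.15]);return r.x.round(4),np.sqrt((r.fun**2).mean()).round(2)
print("stand",solve(.07,.036,[("top",u,(a,b,.046)) for u,(a,b) in zip(st,[(1,1),(1,-1),(-1,-1),(-1,1)])]))
print("bow",solve(.05,.012,[("side",u,(a,-1,z)) for u,(a,z) in zip(kb,[(-1,.096),(1,.096),(1,.046),(-1,.046)])]))
t=cv2.imread("pics/top0.png").max(2)
for th in(70,85):
    m=np.zeros(t.shape,bool);m[127:157,247:262]=t[127:157,247:262]<th
    n,l,s,_=cv2.connectedComponentsWithStats(m.astype(np.uint8));m=l==1+np.argmax(s[1:,4])
    print(th,m.sum(),fit({"top":m},[.66,.01,[.15,.25]],[(.05,.012,.046,.096)]))
print(nose_length() if callable(nose_length) else nose_length)
E
python3 m3.py
```

```text
stand (array([0.6619, 0.0092, 0.2634]), np.float64(0.52))
bow (array([0.6624, 0.0151, 0.2302]), np.float64(0.59))
70 110 (array([0.66239674, 0.01009197, 0.26013614]), np.float64(0.8026439022612563))
85 143 (array([0.6592735 , 0.00857757, 0.35522384]), np.float64(0.815284034669915))
0.0726
```

Call:
step_arm(targets=[[[0, 0, 0], [32, -26, 0], 85], [[0, 0, 0], [32, -26, 0], 85], [[0, 0, 0], [32, -26, 0], 85], [[0, 0, 0], [32, -26, 0], 85], [[0, 0, 0], [32, -26, 0], 85]])

```text
time: 2.32
tool_pos: [0.2924, -0.4859, 0.304]
tcp_rot: [3.116, 0.396, 0.0]
wrist_force: [1.4, 0.6, -0.5]
width: 1.0
grip_force: 0.0
```

Call:
step_arm(targets=[[[0, 0, 0], [32, -26, 0], 85], [[0, 0, 0], [32, -26, 0], 85], [[0, 0, 0], [32, -26, 0], 85], [[0, 0, 0], [32, -26, 0], 85], [[0, 0, 0], [32, -26, 0], 85]])

```text
time: 2.73
tool_pos: [0.4148, -0.3196, 0.3043]
tcp_rot: [3.116, 0.397, 0.001]
wrist_force: [0.9, -0.0, -1.1]
width: 0.993
grip_force: 0.0
```

Call:
step_arm(targets=[[[0, 0, 0], [32, -26, 0], 85], [[0, 0, 0], [32, -26, 0], 85], [[0, 0, 0], [32, -26, 0], 85], [[0, 0, 0], [32, -26, 0], 85], [[0, 0, 0], [32, -26, 0], 85]])

```text
time: 3.15
tool_pos: [0.5371, -0.1535, 0.3043]
tcp_rot: [3.116, 0.398, 0.001]
wrist_force: [1.0, -1.4, 0.0]
width: 0.992
grip_force: 0.0
```

Call:
step_arm(targets=[[[0, 0, 0], [32, -26, 0], 85], [[0, 0, 0], [32, -26, 0], 85], [[0, 0, 0], [32, -26, 0], 85], [[0, 0, 0], [32, -26, 0], 85], [[0, 0, 0], [0, 0, 0], 85]])

```text
time: 3.57
tool_pos: [0.6373, -0.0166, 0.3038]
tcp_rot: [-3.113, -0.405, -0.005]
wrist_force: [0.1, -0.2, 0.0]
width: 0.997
grip_force: 0.0
```

```bash
cat >> h.py <<'E'
import sys
def togo(x,y,z,yaw,half=False):
    """z of TCP; prints tool-frame shift mm and turn about tool z"""
    s=read_state();R=Ro.from_rotvec(s["tcp_rot"]);m=R.as_matrix()
    cur=np.arctan2(m[1,0],m[0,0]);d=(yaw-cur+np.pi)%(2*np.pi)-np.pi
    if not half:
        if d>np.pi/2:d-=np.pi
        if d<-np.pi/2:d+=np.pi
    v=m.T@(np.array([x,y,z])-s["tool_pos"])*1000
    print("t%.1f pos"%s["time"],s["tool_pos"].round(4),"yaw %.3f"%cur,"tilt",(m[2,:2]).round(4),"q1 %.2f q6 %.2f"%(s["q"][0],s["q"][5]),
      "\n shift",v.round(1),"len %.0f rows %.1f"%(np.linalg.norm(v),np.linalg.norm(v)/41.5),"turn(tool z) %.3f rows %.1f"%(-d,abs(d)/.124),"W%.3f F"%s["width"],s["wrist_force"].round(1),"g%.0f"%s["grip_force"])
if __name__=="__main__": togo(*map(float,sys.argv[1:5]))
E
python3 h.py .662 .010 .127 .255
```

```text
t3.6 pos [ 0.6373 -0.0166  0.3038] yaw 0.259 tilt [ 0.0035 -0.0023] q1 -0.07 q6 1.24 
 shift [ 30.1 -19.  177. ] len 181 rows 4.3 turn(tool z) 0.004 rows 0.0 W0.997 F [ 0.1 -0.2  0. ] g0
```

Call:
step_arm(targets=[[[0, 0, 0], [30, -19, 0], 60], [[0, 0, 0], [0, 0, 35], 60], [[0, 0, 0], [0, 0, 35], 60], [[0, 0, 0], [0, 0, 35], 60], [[0, 0, 0], [0, 0, 35], 60]])

```text
time: 3.98
tool_pos: [0.6582, 0.0033, 0.1628]
tcp_rot: [3.116, 0.398, 0.001]
wrist_force: [0.3, 0.1, 0.3]
width: 0.703
grip_force: 0.0
```

Call:
step_arm(targets=[[[0, 0, 0], [0, 0, 25], 60], [[0, 0, 0], [0, 0, 11], 60], [[0, 0, 0], [0, 0, 0], 60]])

```text
time: 4.23
tool_pos: [0.6556, 0.0031, 0.124]
tcp_rot: [-3.115, -0.397, 0.011]
wrist_force: [-0.8, -0.1, -0.9]
width: 0.701
grip_force: 0.0
```

```bash
python3 h.py .662 .010 .127 .255; python3 - <<'E'
from h import *
cv2.imwrite("pics/s1.png",cv2.resize(cv2.cvtColor(read_camera("side"),cv2.COLOR_RGB2BGR)[130:240,220:370],None,fx=5,fy=5,interpolation=2))
E
```

```text
t4.2 pos [0.6556 0.0031 0.124 ] yaw 0.254 tilt [-0.0069 -0.002 ] q1 -0.03 q6 1.28 
 shift [ 7.9 -5.  -3. ] len 10 rows 0.2 turn(tool z) -0.001 rows 0.0 W0.701 F [-0.8 -0.1 -0.9] g0
```

View pics/s1.png

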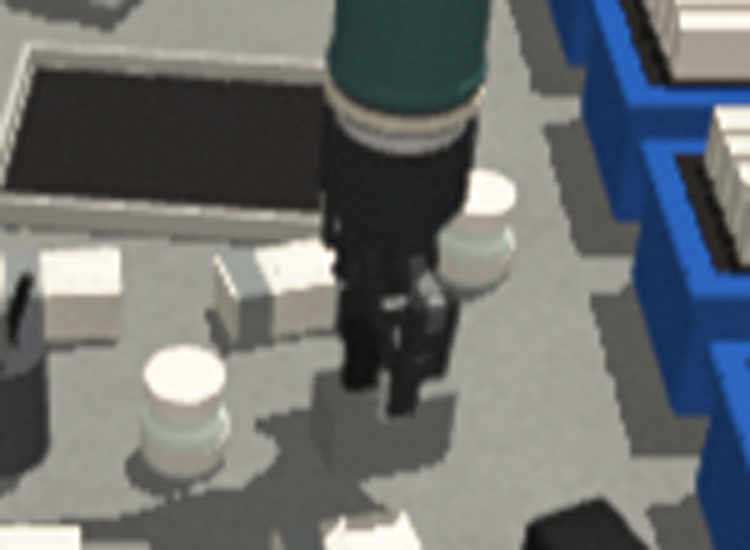

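The fingers stand either side of the bow, with the stand at about (385,420) in the crop. I'll correct the 8 mm offset and close.

Call:
step_arm(targets=[[[0, 0, 0], [8, -5, -3], 60], [[0, 0, 0], [0, 0, 0], 60], [[0, 0, 0], [0, 0, 0], 60]])

```text
time: 4.53
tool_pos: [0.6673, 0.0106, 0.1343]
tcp_rot: [3.115, 0.398, 0.009]
wrist_force: [-0.1, 0.3, 0.6]
width: 0.704
grip_force: 0.0
```

```bash
python3 h.py .662 .010 .127 .255
```

```text
t4.5 pos [0.6673 0.0106 0.1343] yaw 0.254 tilt [0.0058 0.0016] q1 -0.02 q6 1.29 
 shift [-5.3 -0.7  7.3] len 9 rows 0.2 turn(tool z) -0.001 rows 0.0 W0.704 F [-0.1  0.3  0.6] g0
```

Call:
step_arm(targets=[[[0, 0, 0], [0, 0, 0], 60], [[0, 0, 0], [0, 0, 0], 60], [[0, 0, 0], [0, 0, 0], 60], [[0, 0, 0], [0, 0, 0], 60]])

```text
time: 4.87
tool_pos: [0.6647, 0.0102, 0.1312]
tcp_rot: [3.116, 0.398, 0.0]
wrist_force: [-1.1, 0.3, -0.8]
width: 0.704
grip_force: 0.0
```

```bash
python3 h.py .662 .010 .127 .255
```

```text
t4.9 pos [0.6647 0.0102 0.1312] yaw 0.254 tilt [0.0002 0.0001] q1 -0.02 q6 1.29 
 shift [-2.6 -0.5  4.2] len 5 rows 0.1 turn(tool z) -0.001 rows 0.0 W0.704 F [-1.1  0.3 -0.8] g0
```

Call:
step_arm(targets=[[[0, 0, 0], [-2.5, 0, 4], 60], [[0, 0, 0], [0, 0, 0], 60], [[0, 0, 0], [0, 0, 0], 0], [[0, 0, 0], [0, 0, 0], 0], [[0, 0, 0], [0, 0, 0], 0]], grip_force=60)

```text
time: 5.28
tool_pos: [0.6623, 0.0096, 0.1268]
tcp_rot: [-3.116, -0.397, 0.0]
wrist_force: [0.6, 0.9, -0.3]
width: 0.284
grip_force: 0.0
```

Call:
step_arm(targets=[[[0, 0, 0], [0, 0, 0], 0], [[0, 0, 0], [0, 0, 0], 0], [[0, 0, 0], [0, 0, 0], 0], [[0, 0, 0], [0, 0, 0], 0], [[0, 0, 0], [0, 0, 0], 0]])

```text
time: 5.7
tool_pos: [0.6624, 0.0096, 0.1269]
tcp_rot: [3.116, 0.398, 0.0]
wrist_force: [0.5, -0.2, -0.0]
width: 0.13
grip_force: 58.3
```

```bash
python3 h.py .662 .010 .127 .255
```

```text
t5.7 pos [0.6624 0.0096 0.1269] yaw 0.254 tilt [0.0002 0.0001] q1 -0.02 q6 1.29 
 shift [-0.3 -0.5 -0.1] len 1 rows 0.0 turn(tool z) -0.001 rows 0.0 W0.130 F [ 0.5 -0.2 -0. ] g58
```

Call:
step_arm(targets=[[[0, 0, 0], [0, 0, -20], 0], [[0, 0, 0], [0, 0, -38], 0], [[0, 0, 0], [0, 0, -38], 0], [[0, 0, 0], [0, 0, -37], 0], [[0, 0, 0.11], [0, 0, 0], 0]])

```text
time: 6.12
tool_pos: [0.6666, 0.0095, 0.2702]
tcp_rot: [3.132, 0.224, 0.024]
wrist_force: [2.0, -0.1, 0.8]
width: 0.134
grip_force: 60.2
```

Call:
step_arm(targets=[[[0, 0, 0.11], [0, 0, 0], 0], [[0, 0, 0], [-19.5, 33.2, 0], 0], [[0, 0, 0], [-19.5, 33.2, 0], 0], [[0, 0, 0], [-19.5, 33.2, 0], 0], [[0, 0, 0], [-19.5, 33.2, 0], 0]])

```text
time: 6.53
tool_pos: [0.5878, -0.1266, 0.2597]
tcp_rot: [-3.141, -0.055, 0.001]
wrist_force: [0.9, -0.8, -1.1]
width: 0.129
grip_force: 60.3
```

Call:
step_arm(targets=[[[0, 0, 0], [-19.5, 33.2, 0], 0], [[0, 0, 0], [-19.5, 33.2, 0], 0], [[0, 0, 0], [-19.5, 33.2, 0], 0], [[0, 0, 0], [-19.5, 33.2, 0], 0], [[0, 0, 0], [-19.5, 33.2, 0], 0]])

```text
time: 6.95
tool_pos: [0.4957, -0.2962, 0.2599]
tcp_rot: [-3.141, -0.053, -0.0]
wrist_force: [0.6, 0.4, -1.0]
width: 0.137
grip_force: 60.3
```

Call:
step_arm(targets=[[[0, 0, 0], [0, 0, 0], 0], [[0, 0, 0], [0, 0, 0], 0], [[0, 0, 0], [0, 0, 0], 0], [[0, 0, 0], [0, 0, 0], 0], [[0, 0, 0], [0, 0, 0], 0]])

```text
time: 7.37
tool_pos: [0.4976, -0.2937, 0.2598]
tcp_rot: [-3.141, -0.056, 0.0]
wrist_force: [-0.0, 0.5, -0.6]
width: 0.13
grip_force: 60.3
```

```bash
python3 h.py .4968 -.2957 .186 .034; python3 - <<'E'
from h import *
cv2.imwrite("pics/s2.png",np.hstack([cv2.resize(cv2.cvtColor(read_camera(c),cv2.COLOR_RGB2BGR)[a:a+100,b:b+78],None,fx=5,fy=5,interpolation=2) for c,a,b in(("side",230,195),("top",150,340))]))
E
```

```text
t7.4 pos [ 0.4976 -0.2937  0.2598] yaw 0.036 tilt [-0.0001 -0.0004] q1 -0.58 q6 0.96 
 shift [-0.9  2.  73.8] len 74 rows 1.8 turn(tool z) 0.002 rows 0.0 W0.130 F [-0.   0.5 -0.6] g60
```

View pics/s2.png

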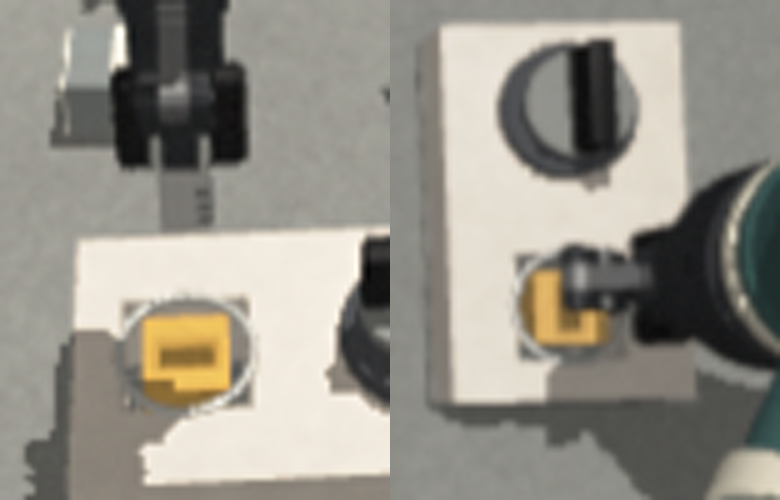

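The blade hangs above the lock in the side crop, with its tip at about (186,228). It points slightly behind the slot, as the TCP reading says. I'll check that against the projection.

```bash
python3 - <<'E'
from h import *
c=np.array([np.cos(.036),np.sin(.036)]);
for a in(-.01,0,.01): print(proj("side",[.4976+a,-.2937-.0035,.1389]).round(1), "crop",((proj("side",[.4976+a,-.2937-.0035,.1389])-[195,230]+.5)*5-.5).round(0))
E
```

```text
[[226.2 276.8]] crop [[158. 236.]]
[[231.3 276.7]] crop [[184. 235.]]
[[236.4 276.6]] crop [[209. 235.]]
```

Call:
step_arm(targets=[[[0, 0, 0], [-1, 2, 20], 0], [[0, 0, 0], [0, 0, 30], 0], [[0, 0, 0], [0, 0, 18], 0], [[0, 0, 0], [0, 0, 0], 0], [[0, 0, 0], [0, 0, 0], 0]])

```text
time: 7.88
tool_pos: [0.4957, -0.2958, 0.1907]
tcp_rot: [-3.139, -0.055, 0.004]
wrist_force: [0.5, 0.5, -0.7]
width: 0.135
grip_force: 60.3
```

Call:
step_arm(targets=[[[0, 0, 0], [0, 0, 0], 0], [[0, 0, 0], [0, 0, 0], 0], [[0, 0, 0], [0, 0, 0], 0]])

```text
time: 8.13
tool_pos: [0.4972, -0.2975, 0.1939]
tcp_rot: [3.139, 0.054, 0.004]
wrist_force: [-0.3, 0.5, -0.4]
width: 0.135
grip_force: 60.3
```

```bash
python3 h.py .4968 -.2957 .186 .034; python3 - <<'E'
from h import *
cv2.imwrite("pics/s3.png",np.hstack([cv2.resize(cv2.cvtColor(read_camera(c),cv2.COLOR_RGB2BGR)[a:a+60,b:b+50],None,fx=8,fy=8,interpolation=2) for c,a,b in(("side",265,210),("top",180,350))]))
E
```

```text
t8.1 pos [ 0.4972 -0.2975  0.1939] yaw 0.034 tilt [0.0028 0.002 ] q1 -0.58 q6 0.95 
 shift [-0.3 -1.9  7.9] len 8 rows 0.2 turn(tool z) 0.000 rows 0.0 W0.135 F [-0.3  0.5 -0.4] g60
```

View pics/s3.png

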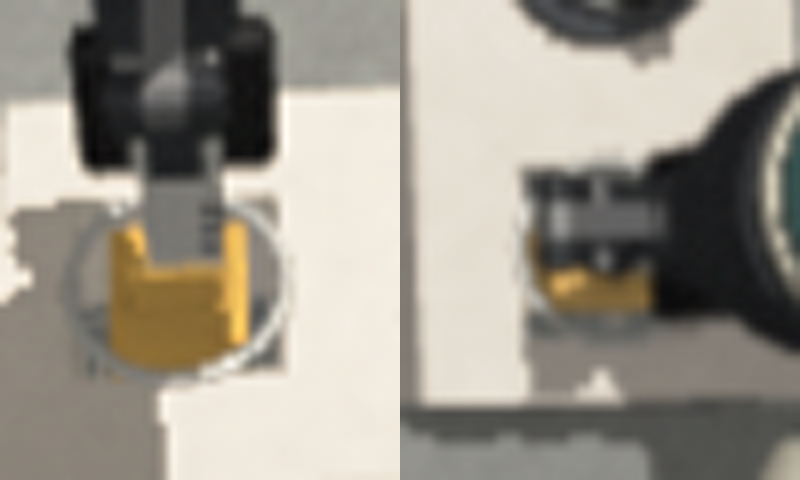

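The blade tip is directly over the keyhole, about 1 mm too far along +x. I'll correct that and insert gently.

Call:
step_arm(targets=[[[0, 0, 0], [-1, -1.5, 4], 0], [[0, 0, 0], [0, 0, 0], 0], [[0, 0, 0], [0, 0, 0], 0], [[0, 0, 0], [0, 0, 0], 0], [[0, 0, 0], [0, 0, 0], 0]])

```text
time: 8.65
tool_pos: [0.495, -0.2955, 0.1878]
tcp_rot: [-3.141, -0.053, 0.0]
wrist_force: [0.3, -0.1, -1.4]
width: 0.133
grip_force: 60.3
```

```bash
python3 h.py .4962 -.2957 .141 .034
```

```text
t8.7 pos [ 0.495  -0.2955  0.1878] yaw 0.034 tilt [-0.0001 -0.0001] q1 -0.58 q6 0.96 
 shift [ 1.2  0.2 46.8] len 47 rows 1.1 turn(tool z) -0.000 rows 0.0 W0.133 F [ 0.3 -0.1 -1.4] g60
```

Call:
step_arm(targets=[[[0, 0, 0], [1, 0, 4], 0], [[0, 0, 0], [0, 0, 4], 0], [[0, 0, 0], [0, 0, 4], 0], [[0, 0, 0], [0, 0, 3], 0], [[0, 0, 0], [0, 0, 0], 0]])

```text
time: 9.07
tool_pos: [0.4958, -0.2958, 0.172]
tcp_rot: [3.141, 0.053, -0.001]
wrist_force: [0.6, -2.5, -2.3]
width: 0.135
grip_force: 60.2
```

Call:
step_arm(targets=[[[0, 0, 0], [0, 0, 0], 0], [[0, 0, 0], [0, 0, 0], 0], [[0, 0, 0], [0, 0, 0], 0]])

```text
time: 9.32
tool_pos: [0.4959, -0.2958, 0.1727]
tcp_rot: [3.141, 0.053, -0.001]
wrist_force: [0.8, -2.7, -1.7]
width: 0.135
grip_force: 59.9
```

```bash
python3 h.py .4962 -.2957 .141 .034
```

```text
t9.3 pos [ 0.4959 -0.2958  0.1727] yaw 0.034 tilt [-0.0004  0.0004] q1 -0.58 q6 0.96 
 shift [ 0.3 -0.1 31.7] len 32 rows 0.8 turn(tool z) -0.000 rows 0.0 W0.135 F [ 0.8 -2.7 -1.7] g60
```

Call:
step_arm(targets=[[[0, 0, 0], [0, 0.7, 6], 0], [[0, 0, 0], [0, 0, 8], 0], [[0, 0, 0], [0, 0, 8], 0], [[0, 0, 0], [0, 0, 6], 0], [[0, 0, 0], [0, 0, 2], 0]])

```text
time: 9.73
tool_pos: [0.4956, -0.296, 0.1414]
tcp_rot: [-3.141, -0.053, 0.002]
wrist_force: [-0.3, -1.1, 0.0]
width: 0.13
grip_force: 60.5
```

Call:
step_arm(targets=[[[0, 0, 0], [0, 0, 0], 0], [[0, 0, 0], [0, 0, 0], 0], [[0, 0, 0], [0, 0, 0], 0]])

```text
time: 9.98
tool_pos: [0.4959, -0.296, 0.1427]
tcp_rot: [-3.141, -0.053, 0.001]
wrist_force: [-0.1, -1.6, -1.4]
width: 0.133
grip_force: 60.2
```

```bash
python3 h.py .4962 -.2957 .141 .034
```

```text
t10.0 pos [ 0.4959 -0.296   0.1427] yaw 0.034 tilt [-0.0006 -0.0005] q1 -0.58 q6 0.96 
 shift [ 0.4 -0.3  1.7] len 2 rows 0.0 turn(tool z) -0.000 rows 0.0 W0.133 F [-0.1 -1.6 -1.4] g60
```

Call:
step_arm(targets=[[[0, 0, 0], [0, 0, 2], 0], [[0, 0, 0], [0, 0, 0], 0], [[0, 0, 0.1], [0, 0, 0], 0], [[0, 0, 0.11], [0, 0, 0], 0], [[0, 0, 0.11], [0, 0, 0], 0]])

```text
time: 10.4
tool_pos: [0.4959, -0.297, 0.1412]
tcp_rot: [3.107, -0.455, 0.0]
wrist_force: [-1.8, -3.1, -1.6]
width: 0.127
grip_force: 60.2
```

Call:
step_arm(targets=[[[0, 0, 0.11], [0, 0, 0], 0], [[0, 0, 0.11], [0, 0, 0], 0], [[0, 0, 0.11], [0, 0, 0], 0], [[0, 0, 0.11], [0, 0, 0], 0], [[0, 0, 0.11], [0, 0, 0], 0]])

```text
time: 10.82
tool_pos: [0.4959, -0.297, 0.1412]
tcp_rot: [2.866, -1.282, 0.001]
wrist_force: [-0.8, -3.8, -1.3]
width: 0.131
grip_force: 60.2
```

Call:
step_arm(targets=[[[0, 0, 0.11], [0, 0, 0], 0], [[0, 0, 0.11], [0, 0, 0], 0], [[0, 0, 0.11], [0, 0, 0], 0], [[0, 0, 0.11], [0, 0, 0], 0], [[0, 0, 0.07], [0, 0, 0], 0]])

```text
time: 11.23
tool_pos: [0.496, -0.2969, 0.1412]
tcp_rot: [2.451, -1.963, 0.002]
wrist_force: [-1.7, -3.0, -1.3]
width: 0.132
grip_force: 60.3
```

Call:
step_arm(targets=[[[0, 0, 0], [0, 0, 0], 0], [[0, 0, 0], [0, 0, 0], 0], [[0, 0, 0], [0, 0, 0], 0], [[0, 0, 0], [0, 0, 0], 0]])

```text
time: 11.57
tool_pos: [0.4961, -0.2969, 0.1412]
tcp_rot: [2.458, -1.955, 0.002]
wrist_force: [-2.1, -4.8, -0.8]
width: 0.131
grip_force: 60.3
```

```bash
python3 h.py .4962 -.2957 .141 .034; python3 -c "
from workcell import *;print(read_state()['torque'])"
```

```text
t11.6 pos [ 0.4961 -0.2969  0.1412] yaw -1.344 tilt [0.0015 0.0001] q1 -0.58 q6 2.33 
 shift [-1.1 -0.4  0.2] len 1 rows 0.0 turn(tool z) -1.378 rows 11.1 W0.131 F [-2.1 -4.8 -0.8] g60
[-0.98199683  0.23946935  0.11839581]
```

```bash
python3 - <<'E'
from h import *
cv2.imwrite("pics/s4.png",np.hstack([cv2.resize(cv2.cvtColor(read_camera(c),cv2.COLOR_RGB2BGR)[a:a+60,b:b+50],None,fx=8,fy=8,interpolation=2) for c,a,b in(("side",265,210),("top",180,350))]))
E
```

View pics/s4.png

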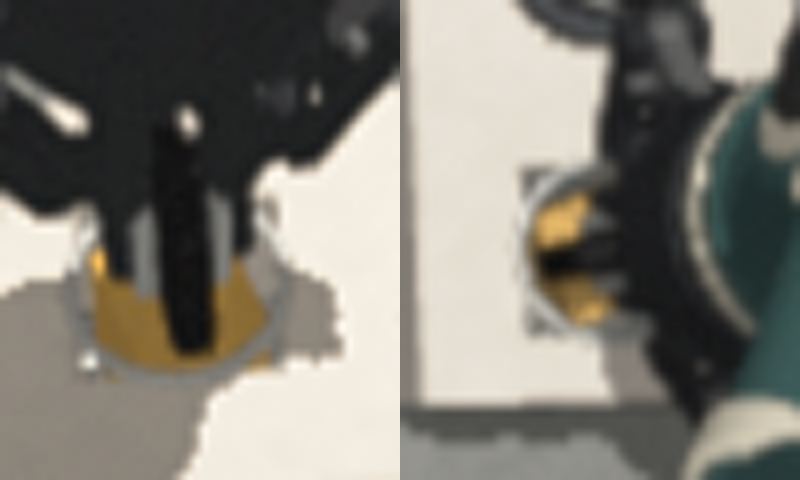

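The barrel has turned about 70° with the key and the bow's shoulder sits on the brass. Now I'll turn it back past home.

Call:
step_arm(targets=[[[0, 0, -0.11], [0, 0, 0], 0], [[0, 0, -0.11], [0, 0, 0], 0], [[0, 0, -0.11], [0, 0, 0], 0], [[0, 0, -0.11], [0, 0, 0], 0], [[0, 0, -0.11], [0, 0, 0], 0]])

```text
time: 12.08
tool_pos: [0.4956, -0.2962, 0.1411]
tcp_rot: [2.9, -1.207, -0.002]
wrist_force: [-2.8, -2.8, 1.5]
width: 0.132
grip_force: 60.5
```

Call:
step_arm(targets=[[[0, 0, -0.11], [0, 0, 0], 0], [[0, 0, -0.11], [0, 0, 0], 0], [[0, 0, -0.11], [0, 0, 0], 0], [[0, 0, -0.11], [0, 0, 0], 0], [[0, 0, -0.11], [0, 0, 0], 0]])

```text
time: 12.5
tool_pos: [0.4952, -0.2968, 0.1411]
tcp_rot: [3.118, -0.374, -0.003]
wrist_force: [-3.7, -6.6, 0.9]
width: 0.133
grip_force: 60.5
```

Call:
step_arm(targets=[[[0, 0, -0.11], [0, 0, 0], 0], [[0, 0, -0.11], [0, 0, 0], 0], [[0, 0, -0.11], [0, 0, 0], 0], [[0, 0, -0.11], [0, 0, 0], 0], [[0, 0, 0], [0, 0, 0], 0]])

```text
time: 12.92
tool_pos: [0.4952, -0.2972, 0.1411]
tcp_rot: [3.124, 0.314, -0.003]
wrist_force: [-5.0, -6.8, 0.9]
width: 0.131
grip_force: 60.5
```

Call:
step_arm(targets=[[[0, 0, 0], [0, 0, 0], 0], [[0, 0, 0], [0, 0, 0], 0], [[0, 0, 0], [0, 0, 0], 0], [[0, 0, 0], [0, 0, 0], 0]])

```text
time: 13.25
tool_pos: [0.4952, -0.2971, 0.1411]
tcp_rot: [3.125, 0.307, -0.003]
wrist_force: [-3.4, -6.1, 1.4]
width: 0.129
grip_force: 60.5
```

```bash
python3 h.py .4962 -.2957 .141 .034; python3 -c "
from workcell import *;print(read_state()['torque'])"
```

```text
t13.2 pos [ 0.4952 -0.2971  0.1411] yaw 0.196 tilt [-0.002   0.0012] q1 -0.58 q6 0.79 
 shift [ 1.3 -1.2  0.1] len 2 rows 0.0 turn(tool z) 0.162 rows 1.3 W0.129 F [-3.4 -6.1  1.4] g60
[-1.25759988  0.79587732  0.00366278]
```

Call:
step_arm(targets=[[[0, 0, -0.04], [0, 0, 0], 0], [[0, 0, 0], [0, 0, 0], 0], [[0, 0, 0], [0, 0, 0], 0], [[0, 0, 0], [0, 0, 0], 0], [[0, 0, 0], [0, 0, 0], 0]])

```text
time: 13.67
tool_pos: [0.4952, -0.2972, 0.141]
tcp_rot: [3.119, 0.368, -0.003]
wrist_force: [-3.5, -6.4, 0.7]
width: 0.128
grip_force: 60.5
```

```bash
python3 -c "
from workcell import *;s=read_state();print(s['torque'],s['tcp_rot'])"
```

```text
[-1.28604108  0.77694526 -0.40369014] [ 3.11871670e+00  3.67623856e-01 -2.66866976e-03]
```

Call:
step_arm(targets=[[[0, 0, 0.1], [0, 0, 0], 0], [[0, 0, 0.1], [0, 0, 0], 0], [[0, 0, 0], [0, 0, 0], 0], [[0, 0, 0], [0, 0, 0], 0], [[0, 0, 0], [0, 0, 0], 0]])

```text
time: 14.08
tool_pos: [0.496, -0.296, 0.1411]
tcp_rot: [-3.141, -0.058, 0.0]
wrist_force: [-2.0, -1.5, 1.7]
width: 0.135
grip_force: 60.6
```

```bash
python3 h.py .4962 -.2957 .141 .034; python3 -c "
from workcell import *;print(read_state()['torque'])"
```

```text
t14.1 pos [ 0.496  -0.296   0.1411] yaw 0.037 tilt [-0.0001 -0.0003] q1 -0.58 q6 0.95 
 shift [ 0.2 -0.3  0.1] len 0 rows 0.0 turn(tool z) 0.003 rows 0.0 W0.135 F [-2.  -1.5  1.7] g61
[-0.20722582  0.25132258 -0.01260329]
```

Call:
step_arm(targets=[[[0, 0, 0], [0, 0, -15], 0], [[0, 0, 0], [0, 0, -30], 0], [[0, 0, 0], [0, 0, -38], 0], [[0, 0, 0], [0, 0, -37], 0], [[0, 0, 0], [19.7, -33.2, 0], 0]])

```text
time: 14.5
tool_pos: [0.5168, -0.2679, 0.27]
tcp_rot: [3.132, 0.049, 0.018]
wrist_force: [2.6, -1.3, 0.2]
width: 0.138
grip_force: 60.6
```

Call:
step_arm(targets=[[[0, 0, 0], [19.7, -33.2, 0], 0], [[0, 0, 0], [19.7, -33.2, 0], 0], [[0, 0, 0], [19.7, -33.2, 0], 0], [[0, 0, 0], [19.7, -33.2, 0], 0], [[0, 0, 0], [19.7, -33.2, 0], 0]])

```text
time: 14.92
tool_pos: [0.6078, -0.0906, 0.2606]
tcp_rot: [-3.14, -0.057, 0.001]
wrist_force: [0.3, -1.1, -0.3]
width: 0.134
grip_force: 60.6
```

Call:
step_arm(targets=[[[0, 0, 0], [19.7, -33.2, 0], 0], [[0, 0, 0], [19.7, -33.2, 0], 0], [[0, 0, 0], [19.7, -33.2, 0], 0], [[0, 0, -0.11], [0, 0, 0], 0], [[0, 0, -0.11], [0, 0, 0], 0]])

```text
time: 15.33
tool_pos: [0.6636, 0.012, 0.26]
tcp_rot: [-3.112, -0.415, 0.001]
wrist_force: [-0.3, 0.4, -1.2]
width: 0.135
grip_force: 60.6
```

Call:
step_arm(targets=[[[0, 0, 0], [0, 0, 30], 0], [[0, 0, 0], [0, 0, 30], 0], [[0, 0, 0], [0, 0, 0], 0], [[0, 0, 0], [0, 0, 0], 0], [[0, 0, 0], [0, 0, 0], 0]])

```text
time: 15.75
tool_pos: [0.6634, 0.0087, 0.2016]
tcp_rot: [-3.116, -0.399, -0.0]
wrist_force: [0.5, 0.4, -0.6]
width: 0.136
grip_force: 60.6
```

Call:
step_arm(targets=[[[0, 0, 0], [0, 0, 0], 0], [[0, 0, 0], [0, 0, 0], 0], [[0, 0, 0], [0, 0, 0], 0]])

```text
time: 16.0
tool_pos: [0.6642, 0.0083, 0.203]
tcp_rot: [3.116, 0.398, 0.005]
wrist_force: [-0.5, 0.0, -1.3]
width: 0.137
grip_force: 60.6
```

```bash
python3 h.py .6624 .0096 .175 .254
```

```text
t16.0 pos [0.6642 0.0083 0.203 ] yaw 0.254 tilt [0.0031 0.0007] q1 -0.03 q6 1.29 
 shift [-1.5 -1.7 28. ] len 28 rows 0.7 turn(tool z) -0.000 rows 0.0 W0.137 F [-0.5  0.  -1.3] g61
```

Call:
step_arm(targets=[[[0, 0, 0], [-1.5, -1.5, 22], 0], [[0, 0, 0], [0, 0, 0], 0], [[0, 0, 0], [0, 0, 0], 0], [[0, 0, 0], [0, 0, 0], 0], [[0, 0, 0], [0, 0, 0], 0]])

```text
time: 16.42
tool_pos: [0.6619, 0.0094, 0.18]
tcp_rot: [3.116, 0.398, 0.002]
wrist_force: [0.7, -0.5, -1.1]
width: 0.131
grip_force: 60.6
```

Call:
step_arm(targets=[[[0, 0, 0], [0, 0, 0], 0], [[0, 0, 0], [0, 0, 0], 0], [[0, 0, 0], [0, 0, 0], 0]])

```text
time: 16.67
tool_pos: [0.6616, 0.0095, 0.1795]
tcp_rot: [3.116, 0.398, 0.001]
wrist_force: [-1.1, -0.5, -0.6]
width: 0.134
grip_force: 60.6
```

```bash
python3 h.py .6624 .0096 .1269 .254; python3 - <<'E'
from h import *
cv2.imwrite("pics/s5.png",np.hstack([cv2.resize(cv2.cvtColor(read_camera(c),cv2.COLOR_RGB2BGR)[a:a+60,b:b+50],None,fx=8,fy=8,interpolation=2) for c,a,b in(("side",165,270),("top",120,230))]))
E
```

```text
t16.7 pos [0.6616 0.0095 0.1795] yaw 0.254 tilt [0.0008 0.0002] q1 -0.02 q6 1.29 
 shift [ 0.7  0.1 52.6] len 53 rows 1.3 turn(tool z) -0.000 rows 0.0 W0.134 F [-1.1 -0.5 -0.6] g61
```

View pics/s5.png

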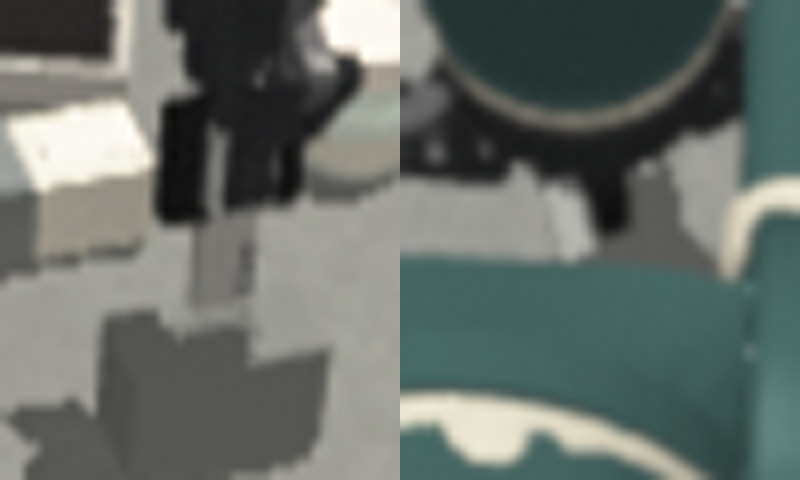

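The blade is just above the stand slot, with its tip at about (220,305) in the crop. I'll insert it.

Call:
step_arm(targets=[[[0, 0, 0], [0.5, 0, 4], 0], [[0, 0, 0], [0, 0, 5], 0], [[0, 0, 0], [0, 0, 5], 0], [[0, 0, 0], [0, 0, 5], 0], [[0, 0, 0], [0, 0, 0], 0]])

```text
time: 17.18
tool_pos: [0.6608, 0.0096, 0.1578]
tcp_rot: [-3.116, -0.398, 0.005]
wrist_force: [-0.4, 0.0, -0.5]
width: 0.129
grip_force: 60.6
```

Call:
step_arm(targets=[[[0, 0, 0], [0, 0, 0], 0], [[0, 0, 0], [0, 0, 0], 0], [[0, 0, 0], [0, 0, 0], 0]])

```text
time: 17.43
tool_pos: [0.662, 0.0097, 0.1601]
tcp_rot: [3.116, 0.398, 0.001]
wrist_force: [0.1, 0.5, -0.5]
width: 0.129
grip_force: 60.6
```

```bash
python3 h.py .6624 .0096 .1269 .254
```

```text
t17.4 pos [0.662  0.0097 0.1601] yaw 0.254 tilt [0.0004 0.0001] q1 -0.02 q6 1.29 
 shift [ 0.4  0.2 33.2] len 33 rows 0.8 turn(tool z) -0.000 rows 0.0 W0.129 F [ 0.1  0.5 -0.5] g61
```

Call:
step_arm(targets=[[[0, 0, 0], [0, 0, 8], 0], [[0, 0, 0], [0, 0, 10], 0], [[0, 0, 0], [0, 0, 8], 0], [[0, 0, 0], [0, 0, 5], 0], [[0, 0, 0], [0, 0, 2.5], 0]])

```text
time: 17.85
tool_pos: [0.6612, 0.0096, 0.1269]
tcp_rot: [-3.116, -0.398, 0.004]
wrist_force: [-9.0, -0.5, 23.4]
width: 0.136
grip_force: 63.8
```

Call:
step_arm(targets=[[[0, 0, 0], [0, 0, 0], 0], [[0, 0, 0], [0, 0, 0], 0], [[0, 0, 0], [0, 0, 0], 0], [[0, 0, 0], [0, 0, 0], 0]])

```text
time: 18.18
tool_pos: [0.6611, 0.0096, 0.127]
tcp_rot: [-3.116, -0.398, 0.003]
wrist_force: [-4.4, -0.1, 7.6]
width: 0.13
grip_force: 61.9
```

```bash
python3 h.py .6624 .0096 .1269 .254
```

```text
t18.2 pos [0.6611 0.0096 0.127 ] yaw 0.254 tilt [-0.0021 -0.0005] q1 -0.02 q6 1.29 
 shift [1.3 0.3 0.1] len 1 rows 0.0 turn(tool z) -0.000 rows 0.0 W0.130 F [-4.4 -0.1  7.6] g62
```

Call:
step_arm(targets=[[[0, 0, 0], [0, 0, 0], 50], [[0, 0, 0], [0, 0, 0], 50], [[0, 0, 0], [0, 0, 0], 50], [[0, 0, 0], [0, 0, 0], 50], [[0, 0, 0], [0, 0, -15], 50]])

```text
time: 18.6
tool_pos: [0.6594, 0.0097, 0.1376]
tcp_rot: [-3.115, -0.397, 0.01]
wrist_force: [-1.6, -0.4, -0.9]
width: 0.584
grip_force: 0.0
```

Call:
step_arm(targets=[[[0, 0, 0], [0, 0, -35], 70], [[0, 0, 0], [0, 0, -38], 70], [[0, 0, 0], [0, 0, -38], 70], [[0, 0, 0], [-40, 0, 0], 70], [[0, 0, 0], [0, 0, 0], 70]])

```text
time: 19.02
tool_pos: [0.6193, -0.0012, 0.2541]
tcp_rot: [3.116, 0.398, -0.003]
wrist_force: [-1.2, -0.2, -3.1]
width: 0.819
grip_force: 0.0
```

```bash
cat > cart.py <<'E'
from h import *
def cartons():
    t=cv2.cvtColor(read_camera("top"),cv2.COLOR_RGB2BGR);h=cv2.cvtColor(t,cv2.COLOR_BGR2HSV)
    m=((h[...,2]>185)&(h[...,1]<60)).astype(np.uint8);m[:90]=0;out=[]
    for c in cv2.findContours(m,cv2.RETR_EXTERNAL,cv2.CHAIN_APPROX_NONE)[0]:
        if 120<cv2.contourArea(c)<600:
            b=cv2.boxPoints(cv2.minAreaRect(c));B=np.array([onplane("top",q,.036)[:2] for q in b])
            e=max(B[1]-B[0],B[2]-B[1],key=np.linalg.norm);e/=np.linalg.norm(e);e*=np.sign(e[0])
            p=B.mean(0)
            print("px",b.mean(0).round(0),"pos",p.round(4),"carton c",(p-.0115*e).round(4),"yaw %.3f"%np.arctan2(e[1],e[0]),[np.linalg.norm(B[i]-B[i-1]).round(3) for i in(1,2)])
    return t
if __name__=="__main__":
    t=cartons()
    s=cv2.cvtColor(read_camera("side"),cv2.COLOR_RGB2BGR)
    if len(sys.argv)>1: cv2.imwrite("pics/%s.png"%sys.argv[1],np.vstack([t[90:290,60:460],s[110:270,120:400] if 0 else cv2.resize(s[110:270,140:390],(400,256))]))
E
python3 cart.py c1; python3 h.py .613 .1235 .25 .276
```

```text
px [236. 223.] pos [0.4577 0.0563] carton c [0.4574 0.0678] yaw -1.546 [np.float64(0.183), np.float64(0.026)]
px [ 61. 208.] pos [0.4845 0.5137] carton c [0.4747 0.5197] yaw -0.550 [np.float64(0.065), np.float64(0.033)]
px [300. 152.] pos [ 0.6476 -0.1065] carton c [ 0.6363 -0.1089] yaw 0.208 [np.float64(0.025), np.float64(0.048)]
px [202. 115.] pos [0.7402 0.1534] carton c [0.7399 0.1649] yaw -1.553 [np.float64(0.08), np.float64(0.043)]
t19.1 pos [ 6.220e-01 -6.000e-04  2.526e-01] yaw 0.253 tilt [0.0003 0.    ] q1 -0.04 q6 1.28 
 shift [  22.4 -122.4    2.6] len 124 rows 3.0 turn(tool z) -0.023 rows 0.2 W0.823 F [ 0.7 -0.2  0.4] g0
```

View pics/c1.png

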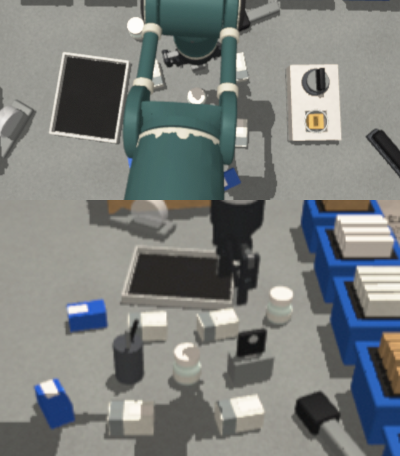

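The key sits fully in the stand (side crop (250,345)) and the keyhole is home. Side-view positions are unchanged, so I'll go to carton A.

Call:
step_arm(targets=[[[0, 0, -0.02], [5.5, -30.5, 0], 80], [[0, 0, 0], [5.5, -30.5, 0], 80], [[0, 0, 0], [5.5, -30.5, 0], 80], [[0, 0, 0], [5.5, -30.5, 0], 80], [[0, 0, 0], [0, 0, 35], 80]])

```text
time: 19.53
tool_pos: [0.6171, 0.1291, 0.2248]
tcp_rot: [-3.108, -0.433, -0.025]
wrist_force: [2.2, -1.0, 0.8]
width: 0.936
grip_force: 0.0
```

Call:
step_arm(targets=[[[0, 0, 0], [0, 0, 35], 80], [[0, 0, 0], [0, 0, 30], 80], [[0, 0, 0], [0, 0, 0], 80], [[0, 0, 0], [0, 0, 0], 80], [[0, 0, 0], [0, 0, 0], 80]])

```text
time: 19.95
tool_pos: [0.6133, 0.1233, 0.1535]
tcp_rot: [-3.112, -0.429, -0.003]
wrist_force: [0.2, 1.1, 1.3]
width: 0.938
grip_force: 0.0
```

```bash
python3 h.py .613 .1235 .083 .276;python3 - <<'E'
from h import *
cv2.imwrite("pics/s6.png",cv2.resize(cv2.cvtColor(read_camera("side"),cv2.COLOR_RGB2BGR)[140:230,215:335],None,fx=5,fy=5,interpolation=2))
E
```

```text
t19.9 pos [0.6133 0.1233 0.1535] yaw 0.274 tilt [0.0018 0.0001] q1 0.16 q6 1.46 
 shift [-0.4 -0.3 70.5] len 71 rows 1.7 turn(tool z) -0.002 rows 0.0 W0.938 F [0.2 1.1 1.3] g0
```

View pics/s6.png

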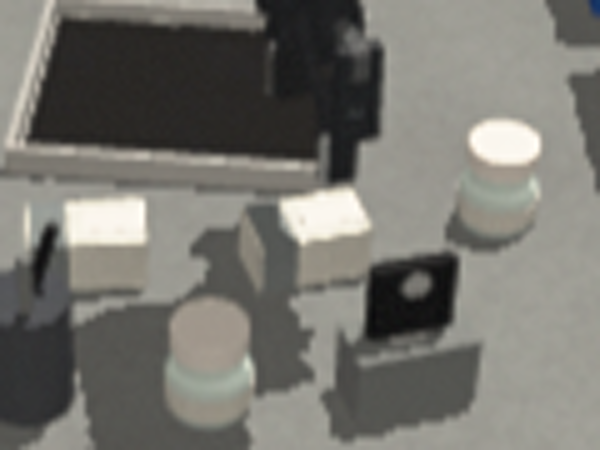

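```bash
python3 - <<'E'
from h import *
for p in((.613,.1235,.276),):
    print(((proj("side",box(p,.07,.04,0,.036))-[215,140]+.5)*5-.5).round(0).tolist())
E
```

```text
[[257.0, 294.0], [259.0, 247.0], [237.0, 252.0], [238.0, 205.0], [369.0, 272.0], [372.0, 225.0], [346.0, 231.0], [349.0, 185.0]]
```

The projected carton corners match the picture. I'll descend and grip.

Call:
step_arm(targets=[[[0, 0, 0], [0, 0, 30], 80], [[0, 0, 0], [0, 0, 28], 80], [[0, 0, 0], [0, 0, 12], 80], [[0, 0, 0], [0, 0, 0], 80], [[0, 0, 0], [0, 0, 0], 80]])

```text
time: 20.42
tool_pos: [0.6126, 0.123, 0.0834]
tcp_rot: [-3.112, -0.428, -0.001]
wrist_force: [-0.0, -0.3, 0.2]
width: 0.94
grip_force: 0.0
```

Call:
step_arm(targets=[[[0, 0, 0], [0, 0, 0], 20], [[0, 0, 0], [0, 0, 0], 20], [[0, 0, 0], [0, 0, 0], 20], [[0, 0, 0], [0, 0, 0], 20], [[0, 0, 0], [0, 0, 0], 20]], grip_force=30)

```text
time: 20.83
tool_pos: [0.6133, 0.1232, 0.0844]
tcp_rot: [3.112, 0.429, 0.005]
wrist_force: [-0.2, -0.1, 6.2]
width: 0.459
grip_force: 32.7
```

Call:
step_arm(targets=[[[0, 0, 0], [0, 0, 0], 20], [[0, 0, 0], [0, 0, -35], 20], [[0, 0, 0], [0, 0, -38], 20], [[0, 0, 0], [0, 0, -38], 20], [[0, 0, 0], [0, 0, 0], 20]])

```text
time: 21.25
tool_pos: [0.6167, 0.1239, 0.2029]
tcp_rot: [-3.112, -0.429, -0.023]
wrist_force: [2.8, -0.3, 0.2]
width: 0.461
grip_force: 31.9
```

```bash
python3 h.py .6015 .3226 .2 -.105
```

```text
t21.2 pos [0.6167 0.1239 0.2029] yaw 0.274 tilt [0.0149 0.0016] q1 0.16 q6 1.46 
 shift [  39.  -195.4    3.2] len 199 rows 4.8 turn(tool z) 0.379 rows 3.1 W0.461 F [ 2.8 -0.3  0.2] g32
```

Call:
step_arm(targets=[[[0, 0, 0.12], [0, 0, 0], 20], [[0, 0, 0.12], [0, 0, 0], 20], [[0, 0, 0.12], [0, 0, 0], 20], [[0, 0, 0.02], [-6.5, -39.4, 0], 20], [[0, 0, 0], [-6.5, -39.4, 0], 20]])

```text
time: 21.67
tool_pos: [0.6066, 0.2016, 0.1933]
tcp_rot: [3.136, -0.175, -0.0]
wrist_force: [0.7, 0.3, -0.2]
width: 0.463
grip_force: 31.9
```

Call:
step_arm(targets=[[[0, 0, 0], [-6.5, -39.4, 0], 20], [[0, 0, 0], [-6.5, -39.4, 0], 20], [[0, 0, 0], [-6.5, -39.4, 0], 20], [[0, 0, 0], [0, 0, 35], 20], [[0, 0, 0], [0, 0, 25], 20]])

```text
time: 22.08
tool_pos: [0.6001, 0.326, 0.134]
tcp_rot: [-3.135, 0.16, -0.006]
wrist_force: [-0.3, -1.4, -2.2]
width: 0.461
grip_force: 31.8
```

Call:
step_arm(targets=[[[0, 0, 0], [0, 0, 0], 20], [[0, 0, 0], [0, 0, 0], 20], [[0, 0, 0], [0, 0, 0], 20], [[0, 0, 0], [0, 0, 0], 20]])

```text
time: 22.42
tool_pos: [0.6011, 0.3224, 0.1357]
tcp_rot: [-3.135, 0.168, -0.005]
wrist_force: [0.8, -0.4, -0.1]
width: 0.457
grip_force: 31.8
```

```bash
python3 h.py .6015 .3226 .09 -.105; python3 cart.py
```

```text
t22.4 pos [0.6011 0.3224 0.1357] yaw -0.107 tilt [ 0.0031 -0.0019] q1 0.46 q6 2.13 
 shift [ 0.2 -0.2 45.7] len 46 rows 1.1 turn(tool z) -0.002 rows 0.0 W0.457 F [ 0.8 -0.4 -0.1] g32
px [298. 217.] pos [ 0.4761 -0.1051] carton c [ 0.4646 -0.1044] yaw -0.054 [np.float64(0.048), np.float64(0.041)]
px [212. 208.] pos [0.4948 0.1193] carton c [0.4833 0.1189] yaw 0.034 [np.float64(0.039), np.float64(0.046)]
px [256. 186.] pos [0.5558 0.0072] carton c [0.5443 0.0069] yaw 0.023 [np.float64(0.044), np.float64(0.044)]
px [297. 152.] pos [ 0.6463 -0.0984] carton c [ 0.635  -0.1008] yaw 0.208 [np.float64(0.041), np.float64(0.048)]
px [195. 115.] pos [0.7398 0.172 ] carton c [0.7283 0.1715] yaw 0.038 [np.float64(0.043), np.float64(0.043)]
```

Call:
step_arm(targets=[[[0, 0, 0], [0, 0, 25], 20], [[0, 0, 0], [0, 0, 15], 20], [[0, 0, 0], [0, 0, 5], 20], [[0, 0, 0], [0, 0, 0], 20], [[0, 0, 0], [0, 0, 0], 20]])

```text
time: 22.93
tool_pos: [0.5997, 0.322, 0.089]
tcp_rot: [3.137, -0.167, -0.001]
wrist_force: [-1.1, -0.3, 3.6]
width: 0.461
grip_force: 32.8
```

Call:
step_arm(targets=[[[0, 0, 0], [0, 0, 0], 54], [[0, 0, 0], [0, 0, 0], 54], [[0, 0, 0], [0, 0, 0], 54], [[0, 0, 0], [0, 0, -20], 54], [[0, 0, 0], [0, 0, -35], 54]])

```text
time: 23.35
tool_pos: [0.5962, 0.3206, 0.1381]
tcp_rot: [3.132, -0.167, -0.015]
wrist_force: [0.1, -0.8, -0.2]
width: 0.631
grip_force: 0.0
```

Call:
step_arm(targets=[[[0, 0, 0], [0, 0, -38], 80], [[0, 0, -0.07], [0, 0, -10], 80], [[0, 0, -0.07], [0, 0, 0], 80], [[0, 0, 0], [-20.8, 33.2, 0], 80], [[0, 0, 0], [-20.8, 33.2, 0], 80]])

```text
time: 23.77
tool_pos: [0.5608, 0.2553, 0.1918]
tcp_rot: [-3.14, -0.057, -0.003]
wrist_force: [-1.0, -0.0, 0.6]
width: 0.935
grip_force: 0.0
```

Call:
step_arm(targets=[[[0, 0, 0], [-20.8, 33.2, 0], 80], [[0, 0, 0], [-20.8, 33.2, 0], 80], [[0, 0, 0], [-20.8, 33.2, 0], 80], [[0, 0, 0], [-20.8, 33.2, 0], 80], [[0, 0, 0], [0, 0, 35], 80]])

```text
time: 24.18
tool_pos: [0.4829, 0.1157, 0.1625]
tcp_rot: [-3.141, -0.05, -0.017]
wrist_force: [1.4, 1.4, -0.0]
width: 0.935
grip_force: 0.0
```

Call:
step_arm(targets=[[[0, 0, 0], [0, 0, 0], 80], [[0, 0, 0], [0, 0, 0], 80], [[0, 0, 0], [0, 0, 0], 80], [[0, 0, 0], [0, 0, 0], 80], [[0, 0, 0], [0, 0, 0], 80]])

```text
time: 24.6
tool_pos: [0.4831, 0.12, 0.1575]
tcp_rot: [-3.141, -0.055, -0.003]
wrist_force: [-0.9, 0.4, 0.0]
width: 0.938
grip_force: 0.0
```

```bash
python3 h.py .4833 .1195 .083 .034; python3 cart.py c2; python3 - <<'E'
from h import *
print((proj("side",box((.4833,.1195,.034),.07,.04,0,.036))).round(0).tolist())
E
```

```text
t24.6 pos [0.4831 0.12   0.1575] yaw 0.035 tilt [ 0.0019 -0.0004] q1 0.19 q6 1.73 
 shift [ 0.1  0.6 74.5] len 75 rows 1.8 turn(tool z) 0.001 rows 0.0 W0.938 F [-0.9  0.4  0. ] g0
px [160. 317.] pos [0.217  0.2405] carton c [0.2145 0.2518] yaw -1.357 [np.float64(0.124), np.float64(0.02)]
px [203. 262.] pos [0.3563 0.1366] carton c [0.3531 0.1476] yaw -1.286 [np.float64(0.048), np.float64(0.037)]
px [299. 217.] pos [ 0.4772 -0.1064] carton c [ 0.4657 -0.1065] yaw 0.013 [np.float64(0.041), np.float64(0.046)]
px [ 61. 208.] pos [0.4848 0.514 ] carton c [0.475 0.52 ] yaw -0.554 [np.float64(0.05), np.float64(0.03)]
px [256. 186.] pos [0.5552 0.0065] carton c [0.5468 0.0144] yaw -0.757 [np.float64(0.044), np.float64(0.042)]
px [135. 162.] pos [0.6104 0.3244] carton c [0.599  0.3256] yaw -0.108 [np.float64(0.047), np.float64(0.04)]
px [297. 152.] pos [ 0.6468 -0.0983] carton c [ 0.6355 -0.1007] yaw 0.208 [np.float64(0.04), np.float64(0.047)]
px [148. 187.] pos [0.5477 0.2862] carton c [0.5363 0.2875] yaw -0.107 [np.float64(0.221), np.float64(0.178)]
px [195. 115.] pos [0.7398 0.172 ] carton c [0.7283 0.1715] yaw 0.038 [np.float64(0.043), np.float64(0.043)]
[[220.0, 198.0], [219.0, 188.0], [220.0, 189.0], [220.0, 180.0], [244.0, 197.0], [244.0, 188.0], [243.0, 188.0], [243.0, 179.0]]
```

View pics/c2.png

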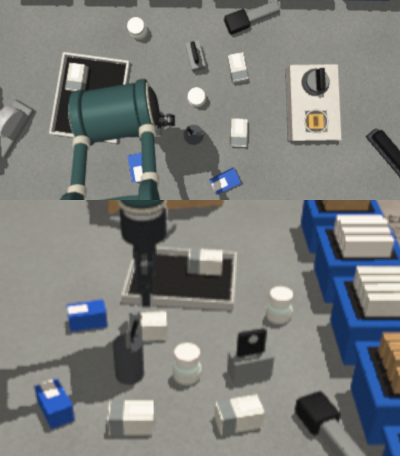

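Carton A lies flat in the tray corner (top crop (75,75)) and nothing else has moved. Next, grip carton C.

Call:
step_arm(targets=[[[0, 0, 0], [0, 0.5, 30], 80], [[0, 0, 0], [0, 0, 30], 80], [[0, 0, 0], [0, 0, 14], 80], [[0, 0, 0], [0, 0, 0], 80], [[0, 0, 0], [0, 0, 0], 80]])

```text
time: 25.12
tool_pos: [0.4813, 0.1187, 0.0819]
tcp_rot: [3.141, 0.054, -0.003]
wrist_force: [0.2, -0.6, 0.9]
width: 0.937
grip_force: 0.0
```

Call:
step_arm(targets=[[[0, 0, 0], [0, 0, 0], 20], [[0, 0, 0], [0, 0, 0], 20], [[0, 0, 0], [0, 0, 0], 20], [[0, 0, 0], [0, 0, 0], 20], [[0, 0, 0], [0, 0, 0], 20]])

```text
time: 25.53
tool_pos: [0.4831, 0.1188, 0.0841]
tcp_rot: [-3.141, -0.053, -0.005]
wrist_force: [-0.7, -0.6, 7.3]
width: 0.463
grip_force: 31.3
```

Call:
step_arm(targets=[[[0, 0, 0], [0, 0, 0], 20], [[0, 0, 0], [0, 0, -35], 20], [[0, 0, 0], [0, 0, -38], 20], [[0, 0, 0], [0, 0, -38], 20], [[0, 0, 0], [0, 0, 0], 20]])

```text
time: 25.95
tool_pos: [0.4865, 0.1194, 0.2018]
tcp_rot: [-3.139, -0.053, -0.022]
wrist_force: [1.8, 1.1, -0.5]
width: 0.461
grip_force: 30.8
```

Call:
step_arm(targets=[[[0, 0, 0.07], [0, 0, 0], 20], [[0, 0, 0.07], [0, 0, 0], 20], [[0, 0, 0], [0, 0, 0], 20], [[0, 0, 0], [0, 0, 0], 20], [[0, 0, 0], [0, 0, 0], 20]])

```text
time: 26.37
tool_pos: [0.4814, 0.1185, 0.1931]
tcp_rot: [3.137, -0.164, -0.001]
wrist_force: [0.4, 0.3, -0.7]
width: 0.466
grip_force: 30.8
```

```bash
python3 h.py .5021 .332 .2 -.105
```

```text
t26.4 pos [0.4814 0.1185 0.1931] yaw -0.105 tilt [-0.0005  0.0001] q1 0.19 q6 1.87 
 shift [  -1.7 -214.5   -7. ] len 215 rows 5.2 turn(tool z) 0.000 rows 0.0 W0.466 F [ 0.4  0.3 -0.7] g31
```

Call:
step_arm(targets=[[[0, 0, 0], [-0.3, -35.7, 0], 20], [[0, 0, 0], [-0.3, -35.7, 0], 20], [[0, 0, 0], [-0.3, -35.7, 0], 20], [[0, 0, 0], [-0.3, -35.7, 0], 20], [[0, 0, 0], [-0.3, -35.7, 0], 20]])

```text
time: 26.78
tool_pos: [0.499, 0.2977, 0.1929]
tcp_rot: [3.137, -0.165, -0.001]
wrist_force: [0.2, 0.3, -1.0]
width: 0.465
grip_force: 30.8
```

Call:
step_arm(targets=[[[0, 0, 0], [-0.3, -35.7, 0], 20], [[0, 0, 0], [0, 0, 35], 20], [[0, 0, 0], [0, 0, 25], 20], [[0, 0, 0], [0, 0, 0], 20], [[0, 0, 0], [0, 0, 0], 20]])

```text
time: 27.2
tool_pos: [0.5009, 0.3308, 0.131]
tcp_rot: [3.134, -0.165, -0.008]
wrist_force: [0.7, -1.0, -1.2]
width: 0.465
grip_force: 30.8
```

Call:
step_arm(targets=[[[0, 0, 0], [0, 0, 0], 20], [[0, 0, 0], [0, 0, 0], 20], [[0, 0, 0], [0, 0, 0], 20], [[0, 0, 0], [0, 0, 0], 20]])

```text
time: 27.53
tool_pos: [0.5037, 0.3319, 0.1353]
tcp_rot: [-3.135, 0.167, -0.004]
wrist_force: [-0.4, 0.1, -1.4]
width: 0.468
grip_force: 30.9
```

```bash
python3 h.py .5021 .332 .09 -.105; python3 cart.py
```

```text
t27.5 pos [0.5037 0.3319 0.1353] yaw -0.107 tilt [ 0.0025 -0.0019] q1 0.54 q6 2.22 
 shift [-1.7  0.1 45.3] len 45 rows 1.1 turn(tool z) -0.002 rows 0.0 W0.468 F [-0.4  0.1 -1.4] g31
px [299. 217.] pos [ 0.4772 -0.1064] carton c [ 0.4657 -0.1065] yaw 0.013 [np.float64(0.041), np.float64(0.046)]
px [256. 186.] pos [0.5552 0.0065] carton c [0.5468 0.0144] yaw -0.757 [np.float64(0.044), np.float64(0.042)]
px [135. 162.] pos [0.6104 0.3244] carton c [0.599  0.3256] yaw -0.108 [np.float64(0.047), np.float64(0.04)]
px [297. 152.] pos [ 0.6468 -0.0983] carton c [ 0.6355 -0.1007] yaw 0.208 [np.float64(0.04), np.float64(0.047)]
px [151. 175.] pos [0.579  0.2824] carton c [0.5774 0.271 ] yaw 1.433 [np.float64(0.157), np.float64(0.178)]
px [195. 115.] pos [0.7398 0.172 ] carton c [0.7283 0.1715] yaw 0.038 [np.float64(0.043), np.float64(0.043)]
```

Call:
step_arm(targets=[[[0, 0, 0], [-1, 0, 25], 20], [[0, 0, 0], [0, 0, 15], 20], [[0, 0, 0], [0, 0, 5], 20], [[0, 0, 0], [0, 0, 0], 20], [[0, 0, 0], [0, 0, 0], 20]])

```text
time: 28.05
tool_pos: [0.5019, 0.3319, 0.089]
tcp_rot: [-3.137, 0.167, -0.001]
wrist_force: [-0.1, 0.2, -0.4]
width: 0.463
grip_force: 30.2
```

Call:
step_arm(targets=[[[0, 0, 0], [0, 0, 0], 54], [[0, 0, 0], [0, 0, 0], 54], [[0, 0, 0], [0, 0, 0], 54], [[0, 0, 0], [0, 0, -20], 54], [[0, 0, 0], [0, 0, -35], 54]])

```text
time: 28.47
tool_pos: [0.4985, 0.3299, 0.1392]
tcp_rot: [3.132, -0.167, -0.013]
wrist_force: [0.5, -0.0, 0.6]
width: 0.632
grip_force: 0.0
```

Call:
step_arm(targets=[[[0, 0, 0], [0, 0, -38], 80], [[0, 0, -0.1], [0, 0, -38], 80], [[0, 0, -0.1], [0, 0, -9], 80], [[0, 0, -0.11], [0, 0, 0], 80], [[0, 0, 0], [3.8, 41, 0], 80]])

```text
time: 28.88
tool_pos: [0.5136, 0.2976, 0.2313]
tcp_rot: [-3.118, -0.334, -0.008]
wrist_force: [0.7, -0.7, -0.2]
width: 0.936
grip_force: 0.0
```

Call:
step_arm(targets=[[[0, 0, 0], [3.8, 41, 0], 80], [[0, 0, 0], [3.8, 41, 0], 80], [[0, 0, 0], [3.8, 41, 0], 80], [[0, 0, 0], [3.8, 41, 0], 80], [[0, 0, 0], [3.8, 41, 0], 80]])

```text
time: 29.3
tool_pos: [0.5739, 0.0937, 0.2287]
tcp_rot: [-3.125, -0.32, -0.001]
wrist_force: [0.8, 1.0, -0.1]
width: 0.934
grip_force: 0.0
```

Call:
step_arm(targets=[[[0, 0, 0], [3.8, 41, 0], 80], [[0, 0, 0], [3.8, 41, 0], 80], [[0, 0, 0], [3.8, 41, 0], 80], [[0, 0, 0], [3.8, 41, 0], 80], [[0, 0, 0], [3.8, 41, 0], 80]])

```text
time: 29.72
tool_pos: [0.6341, -0.1035, 0.2287]
tcp_rot: [3.125, 0.319, 0.001]
wrist_force: [0.4, 0.4, 0.3]
width: 0.935
grip_force: 0.0
```

Call:
step_arm(targets=[[[0, 0, 0], [0, 0, 0], 80], [[0, 0, 0], [0, 0, 0], 80], [[0, 0, 0], [0, 0, 0], 80], [[0, 0, 0], [0, 0, 0], 80]])

```text
time: 30.05
tool_pos: [0.6334, -0.1003, 0.2282]
tcp_rot: [-3.125, -0.321, 0.001]
wrist_force: [0.0, 0.3, -0.4]
width: 0.938
grip_force: 0.0
```

```bash
python3 h.py .6355 -.1007 .083 .208; python3 cart.py c3;  python3 - <<'E'
from h import *
print("crop",((proj("side",box((.6355,-.1007,.208),.07,.04,0,.036))-[140,110])*1.6+[0,200]).round(0).tolist())
E
```

```text
t30.1 pos [ 0.6334 -0.1003  0.2282] yaw 0.205 tilt [-0.0006 -0.0007] q1 -0.20 q6 1.17 
 shift [  2.1   0.9 145.2] len 145 rows 3.5 turn(tool z) -0.003 rows 0.0 W0.938 F [ 0.   0.3 -0.4] g0
px [ 61. 208.] pos [0.4846 0.5139] carton c [0.4747 0.5198] yaw -0.535 [np.float64(0.061), np.float64(0.032)]
px [307. 203.] pos [ 0.5148 -0.1249] carton c [ 0.5136 -0.1364] yaw 1.464 [np.float64(0.025), np.float64(0.171)]
px [253. 185.] pos [0.5573 0.0125] carton c [0.546  0.0146] yaw -0.190 [np.float64(0.045), np.float64(0.033)]
px [297. 155.] pos [ 0.6385 -0.0993] carton c [ 0.636  -0.0881] yaw -1.350 [np.float64(0.04), np.float64(0.033)]
px [195. 115.] pos [0.7398 0.172 ] carton c [0.7283 0.1715] yaw 0.038 [np.float64(0.043), np.float64(0.043)]
crop [[220.0, 434.0], [221.0, 419.0], [214.0, 415.0], [215.0, 400.0], [262.0, 427.0], [264.0, 411.0], [255.0, 409.0], [257.0, 393.0]]
```

View pics/c3.png

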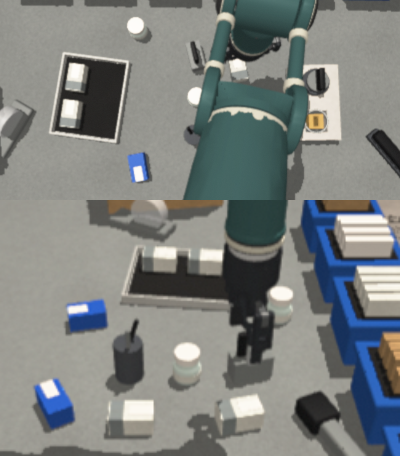

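Two cartons are flat in the tray, and carton B is where I projected it (side crop 215–264 × 393–434). Now for B.

Call:
step_arm(targets=[[[0, 0, 0], [2, 1, 30], 80], [[0, 0, 0], [0, 0, 38], 80], [[0, 0, 0], [0, 0, 38], 80], [[0, 0, 0], [0, 0, 27], 80], [[0, 0, 0], [0, 0, 11], 80]])

```text
time: 30.57
tool_pos: [0.6324, -0.0998, 0.0794]
tcp_rot: [-3.122, -0.322, 0.012]
wrist_force: [-1.1, 0.3, -0.0]
width: 0.938
grip_force: 0.0
```

Call:
step_arm(targets=[[[0, 0, 0], [0, 0, 0], 80], [[0, 0, 0], [0, 0, 0], 80], [[0, 0, 0], [0, 0, 0], 20], [[0, 0, 0], [0, 0, 0], 20], [[0, 0, 0], [0, 0, 0], 20]])

```text
time: 30.98
tool_pos: [0.6377, -0.1022, 0.087]
tcp_rot: [3.124, 0.32, 0.007]
wrist_force: [0.1, -0.3, 0.4]
width: 0.531
grip_force: 0.0
```

Call:
step_arm(targets=[[[0, 0, 0], [0, 0, 0], 20], [[0, 0, 0], [0, 0, 0], 20], [[0, 0, 0], [0, 0, 0], 20], [[0, 0, 0], [0, 0, -35], 20], [[0, 0, 0], [0, 0, -38], 20]])

```text
time: 31.4
tool_pos: [0.6331, -0.1015, 0.1547]
tcp_rot: [-3.123, -0.319, 0.012]
wrist_force: [0.7, 0.5, -0.8]
width: 0.461
grip_force: 31.5
```

Call:
step_arm(targets=[[[0, 0, 0], [0, 0, -38], 20], [[0, 0, 0], [0, 0, -34], 20], [[0, 0, 0.1], [0, 0, 0], 20], [[0, 0, 0.1], [0, 0, 0], 20], [[0, 0, 0.11], [0, 0, 0], 20]])

```text
time: 31.82
tool_pos: [0.6364, -0.1022, 0.2313]
tcp_rot: [3.136, -0.175, 0.004]
wrist_force: [0.4, 0.2, -1.3]
width: 0.461
grip_force: 31.6
```

Call:
step_arm(targets=[[[0, 0, 0], [0, 0, 0], 20], [[0, 0, 0], [0, 0, 0], 20], [[0, 0, 0], [0, 0, 0], 20]])

```text
time: 32.07
tool_pos: [0.6357, -0.102, 0.2292]
tcp_rot: [-3.137, 0.163, 0.001]
wrist_force: [-0.1, 0.3, -1.6]
width: 0.46
grip_force: 31.6
```

```bash
python3 h.py .5939 .2505 .228 -.105
```

```text
t32.1 pos [ 0.6357 -0.102   0.2292] yaw -0.104 tilt [-0.0005 -0.    ] q1 -0.20 q6 1.48 
 shift [ -78.1 -346.3    1.2] len 355 rows 8.6 turn(tool z) 0.001 rows 0.0 W0.460 F [-0.1  0.3 -1.6] g32
```

Call:
step_arm(targets=[[[0, 0, 0], [-8.7, -38.5, 0], 20], [[0, 0, 0], [-8.7, -38.5, 0], 20], [[0, 0, 0], [-8.7, -38.5, 0], 20], [[0, 0, 0], [-8.7, -38.5, 0], 20], [[0, 0, 0], [-8.7, -38.5, 0], 20]])

```text
time: 32.48
tool_pos: [0.6126, 0.0955, 0.2291]
tcp_rot: [3.137, -0.164, -0.0]
wrist_force: [-0.7, 0.6, -1.6]
width: 0.463
grip_force: 31.6
```

Call:
step_arm(targets=[[[0, 0, 0], [-8.7, -38.5, 0], 20], [[0, 0, 0], [-8.7, -38.5, 0], 20], [[0, 0, 0], [-8.7, -38.5, 0], 20], [[0, 0, 0], [-8.7, -38.5, 0], 20], [[0, 0, 0], [0, 0, 38], 20]])

```text
time: 32.9
tool_pos: [0.5989, 0.2598, 0.2001]
tcp_rot: [-3.127, 0.155, -0.024]
wrist_force: [2.9, 0.5, 0.9]
width: 0.464
grip_force: 31.6
```

Call:
step_arm(targets=[[[0, 0, 0], [0, 0, 38], 20], [[0, 0, 0], [0, 0, 14], 20], [[0, 0, 0], [0, 0, 0], 20], [[0, 0, 0], [0, 0, 0], 20], [[0, 0, 0], [0, 0, 0], 20]])

```text
time: 33.32
tool_pos: [0.5963, 0.2507, 0.1413]
tcp_rot: [-3.136, 0.167, -0.004]
wrist_force: [0.4, -0.6, 0.3]
width: 0.457
grip_force: 31.6
```

Call:
step_arm(targets=[[[0, 0, 0], [0, 0, 0], 20], [[0, 0, 0], [0, 0, 0], 20], [[0, 0, 0], [0, 0, 0], 20]])

```text
time: 33.57
tool_pos: [0.5961, 0.2509, 0.1415]
tcp_rot: [-3.136, 0.168, -0.005]
wrist_force: [-0.5, 0.6, -0.6]
width: 0.457
grip_force: 31.6
```

```bash
python3 h.py .5939 .2505 .09 -.105; python3 cart.py
```

```text
t33.6 pos [0.5961 0.2509 0.1415] yaw -0.107 tilt [ 0.003  -0.0016] q1 0.36 q6 2.04 
 shift [-2.3  0.7 51.5] len 52 rows 1.2 turn(tool z) -0.002 rows 0.0 W0.457 F [-0.5  0.6 -0.6] g32
px [299. 218.] pos [ 0.4759 -0.1064] carton c [ 0.4644 -0.1066] yaw 0.013 [np.float64(0.041), np.float64(0.049)]
px [256. 186.] pos [0.5558 0.0072] carton c [0.5443 0.0069] yaw 0.023 [np.float64(0.044), np.float64(0.044)]
px [195. 115.] pos [0.7398 0.172 ] carton c [0.7283 0.1715] yaw 0.038 [np.float64(0.043), np.float64(0.043)]
```

Call:
step_arm(targets=[[[0, 0, 0], [-1.5, 0.5, 28], 20], [[0, 0, 0], [0, 0, 17], 20], [[0, 0, 0], [0, 0, 6], 20], [[0, 0, 0], [0, 0, 0], 20], [[0, 0, 0], [0, 0, 0], 20]])

```text
time: 34.08
tool_pos: [0.5934, 0.2507, 0.0907]
tcp_rot: [-3.137, 0.167, 0.001]
wrist_force: [-5.5, -1.9, 10.1]
width: 0.459
grip_force: 34.1
```

Call:
step_arm(targets=[[[0, 0, 0], [0, 0, 0], 54], [[0, 0, 0], [0, 0, 0], 54], [[0, 0, 0], [0, 0, 0], 54], [[0, 0, 0], [0, 0, -20], 54], [[0, 0, 0], [0, 0, -35], 54]])

```text
time: 34.5
tool_pos: [0.5897, 0.2491, 0.1384]
tcp_rot: [3.133, -0.167, -0.016]
wrist_force: [0.5, 0.8, -0.7]
width: 0.634
grip_force: 0.0
```

Call:
step_arm(targets=[[[0, 0, 0], [0, 0, -38], 80], [[0, 0, -0.06], [0, 0, -38], 80], [[0, 0, -0.06], [0, 0, -9], 80], [[0, 0, 0], [-13.4, 35.4, 0], 80], [[0, 0, 0], [-13.4, 35.4, 0], 80]])

```text
time: 34.92
tool_pos: [0.5687, 0.1803, 0.2305]
tcp_rot: [-3.14, -0.027, -0.007]
wrist_force: [0.5, -0.6, -0.1]
width: 0.939
grip_force: 0.0
```

Call:
step_arm(targets=[[[0, 0, 0], [-13.4, 35.4, 0], 80], [[0, 0, 0], [-13.4, 35.4, 0], 80], [[0, 0, 0], [-13.4, 35.4, 0], 80], [[0, 0, 0], [-13.4, 35.4, 0], 80], [[0, 0, 0], [-13.4, 35.4, 0], 80]])

```text
time: 35.33
tool_pos: [0.5019, 0.0, 0.2283]
tcp_rot: [3.141, 0.022, 0.0]
wrist_force: [0.5, -0.2, 1.2]
width: 0.938
grip_force: 0.0
```

Call:
step_arm(targets=[[[0, 0, 0], [-13.4, 35.4, 0], 80], [[0, 0, 0], [-13.4, 35.4, 0], 80], [[0, 0, 0], [-13.4, 35.4, 0], 80], [[0, 0, 0], [0, 0, 0], 80], [[0, 0, 0], [0, 0, 0], 80]])

```text
time: 35.75
tool_pos: [0.4635, -0.107, 0.2283]
tcp_rot: [-3.141, -0.015, -0.0]
wrist_force: [-0.5, 0.5, -0.3]
width: 0.935
grip_force: 0.0
```

Call:
step_arm(targets=[[[0, 0, 0], [0, 0, 0], 80], [[0, 0, 0], [0, 0, 0], 80], [[0, 0, 0], [0, 0, 0], 80]])

```text
time: 36.0
tool_pos: [0.4646, -0.1042, 0.2283]
tcp_rot: [-3.141, -0.025, 0.0]
wrist_force: [1.2, -0.2, 0.4]
width: 0.936
grip_force: 0.0
```

```bash
python3 h.py .465 -.106 .083 .015; python3 cart.py c4;  python3 - <<'E'
from h import *
print("crop",((proj("side",box((.465,-.106,.015),.07,.04,0,.036))-[140,110])*1.6+[0,200]).round(0).tolist())
E
```

```text
t36.0 pos [ 0.4646 -0.1042  0.2283] yaw 0.016 tilt [-0.     -0.0003] q1 -0.27 q6 1.28 
 shift [  0.3   1.9 145.3] len 145 rows 3.5 turn(tool z) 0.001 rows 0.0 W0.936 F [ 1.2 -0.2  0.4] g0
px [295. 368.] pos [ 0.1038 -0.102 ] carton c [ 0.1005 -0.113 ] yaw 1.278 [np.float64(0.026), np.float64(0.163)]
px [ 61. 208.] pos [0.4848 0.5143] carton c [0.4749 0.5201] yaw -0.535 [np.float64(0.051), np.float64(0.03)]
px [256. 186.] pos [0.5552 0.0065] carton c [0.5468 0.0144] yaw -0.757 [np.float64(0.044), np.float64(0.042)]
px [195. 115.] pos [0.7398 0.172 ] carton c [0.7283 0.1715] yaw 0.038 [np.float64(0.043), np.float64(0.043)]
crop [[109.0, 435.0], [107.0, 419.0], [110.0, 416.0], [109.0, 400.0], [154.0, 434.0], [153.0, 418.0], [154.0, 415.0], [153.0, 399.0]]
```

View pics/c4.png

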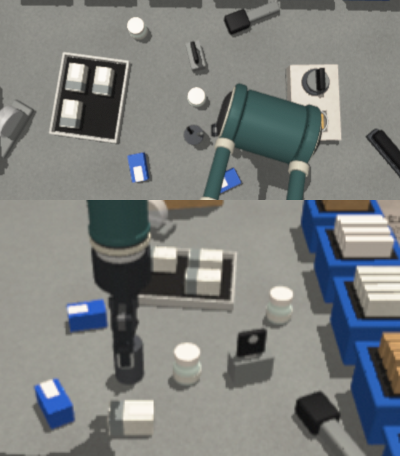

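Three cartons are in the tray, the key is seated, and carton D is at the predicted place. I'll grip D.

Call:
step_arm(targets=[[[0, 0, 0], [0, 1.5, 30], 80], [[0, 0, 0], [0, 0, 38], 80], [[0, 0, 0], [0, 0, 38], 80], [[0, 0, 0], [0, 0, 27], 80], [[0, 0, 0], [0, 0, 11], 80]])

```text
time: 36.52
tool_pos: [0.4613, -0.1051, 0.0802]
tcp_rot: [-3.139, -0.024, 0.011]
wrist_force: [-0.5, -0.3, -0.7]
width: 0.94
grip_force: 0.0
```

Call:
step_arm(targets=[[[0, 0, 0], [0, 0, 0], 80], [[0, 0, 0], [0, 0, 0], 80], [[0, 0, 0], [0, 0, 0], 20], [[0, 0, 0], [0, 0, 0], 20], [[0, 0, 0], [0, 0, 0], 20]])

```text
time: 36.93
tool_pos: [0.4658, -0.1072, 0.0864]
tcp_rot: [3.14, 0.022, 0.006]
wrist_force: [-0.2, -0.2, 0.6]
width: 0.531
grip_force: 0.0
```

Call:
step_arm(targets=[[[0, 0, 0], [0, 0, 0], 20], [[0, 0, 0], [0, 0, 0], 20], [[0, 0, 0], [0, 0, 0], 20], [[0, 0, 0], [0, 0, -35], 20], [[0, 0, 0], [0, 0, -38], 20]])

```text
time: 37.35
tool_pos: [0.4617, -0.1062, 0.1559]
tcp_rot: [-3.14, -0.021, 0.01]
wrist_force: [1.2, -1.0, -0.2]
width: 0.461
grip_force: 30.6
```

Call:
step_arm(targets=[[[0, 0, 0], [0, 0, -38], 20], [[0, 0, 0], [0, 0, -38], 20], [[0, 0, 0.06], [0, 0, 0], 20], [[0, 0, 0.06], [0, 0, 0], 20], [[0, 0, 0], [0, 0, 0], 20]])

```text
time: 37.77
tool_pos: [0.4647, -0.107, 0.2352]
tcp_rot: [3.136, -0.169, 0.005]
wrist_force: [0.4, 1.0, -0.5]
width: 0.461
grip_force: 30.6
```

Call:
step_arm(targets=[[[0, 0, 0], [0, 0, 0], 20], [[0, 0, 0], [0, 0, 0], 20], [[0, 0, 0], [0, 0, 0], 20]])

```text
time: 38.02
tool_pos: [0.4637, -0.1067, 0.2327]
tcp_rot: [-3.137, 0.165, 0.002]
wrist_force: [-0.6, 0.2, -1.4]
width: 0.463
grip_force: 30.6
```

```bash
python3 h.py .4945 .2605 .23 -.105
```

```text
t38.0 pos [ 0.4637 -0.1067  0.2327] yaw -0.105 tilt [-0.0014 -0.0002] q1 -0.28 q6 1.40 
 shift [  -8.  -368.4    2.8] len 368 rows 8.9 turn(tool z) -0.000 rows 0.0 W0.463 F [-0.6  0.2 -1.4] g31
```

Call:
step_arm(targets=[[[0, 0, 0], [-0.8, -36.8, 0], 20], [[0, 0, 0], [-0.8, -36.8, 0], 20], [[0, 0, 0], [-0.8, -36.8, 0], 20], [[0, 0, 0], [-0.8, -36.8, 0], 20], [[0, 0, 0], [-0.8, -36.8, 0], 20]])

```text
time: 38.43
tool_pos: [0.4793, 0.0781, 0.2328]
tcp_rot: [3.137, -0.167, -0.001]
wrist_force: [0.7, -0.6, -1.0]
width: 0.46
grip_force: 30.7
```

Call:
step_arm(targets=[[[0, 0, 0], [-0.8, -36.8, 0], 20], [[0, 0, 0], [-0.8, -36.8, 0], 20], [[0, 0, 0], [-0.8, -36.8, 0], 20], [[0, 0, 0], [-0.8, -36.8, 0], 20], [[0, 0, 0], [-0.8, -36.8, 0], 20]])

```text
time: 38.85
tool_pos: [0.4948, 0.2618, 0.2326]
tcp_rot: [3.137, -0.165, -0.002]
wrist_force: [1.5, -0.5, -0.9]
width: 0.462
grip_force: 30.7
```

Call:
step_arm(targets=[[[0, 0, 0], [0, 0, 38], 20], [[0, 0, 0], [0, 0, 38], 20], [[0, 0, 0], [0, 0, 14], 20], [[0, 0, 0], [0, 0, 0], 20], [[0, 0, 0], [0, 0, 0], 20]])

```text
time: 39.27
tool_pos: [0.4943, 0.2596, 0.1418]
tcp_rot: [3.135, -0.166, -0.005]
wrist_force: [-0.0, 0.4, -0.2]
width: 0.46
grip_force: 30.7
```

Call:
step_arm(targets=[[[0, 0, 0], [0, 0, 0], 20], [[0, 0, 0], [0, 0, 0], 20], [[0, 0, 0], [0, 0, 0], 20], [[0, 0, 0], [0, 0, 0], 20]])

```text
time: 39.6
tool_pos: [0.4963, 0.2603, 0.1451]
tcp_rot: [-3.136, 0.167, -0.004]
wrist_force: [0.6, -1.0, -1.5]
width: 0.462
grip_force: 30.7
```

```bash
python3 h.py .4945 .2605 .09 -.105
```

```text
t39.6 pos [0.4963 0.2603 0.1451] yaw -0.107 tilt [ 0.0027 -0.0017] q1 0.44 q6 2.12 
 shift [-2.   0.1 55.1] len 55 rows 1.3 turn(tool z) -0.002 rows 0.0 W0.462 F [ 0.6 -1.  -1.5] g31
```

Call:
step_arm(targets=[[[0, 0, 0], [-1.5, 0, 30], 20], [[0, 0, 0], [0, 0, 19], 20], [[0, 0, 0], [0, 0, 6], 20], [[0, 0, 0], [0, 0, 0], 20], [[0, 0, 0], [0, 0, 0], 20]])

```text
time: 40.02
tool_pos: [0.4946, 0.2604, 0.0896]
tcp_rot: [-3.136, 0.167, -0.003]
wrist_force: [0.1, 0.3, 2.9]
width: 0.461
grip_force: 31.2
```

Call:
step_arm(targets=[[[0, 0, 0], [0, 0, 0], 54], [[0, 0, 0], [0, 0, 0], 54], [[0, 0, 0], [0, 0, 0], 54], [[0, 0, 0], [0, 0, -20], 54], [[0, 0, 0], [0, 0, -35], 54]])

```text
time: 40.43
tool_pos: [0.4904, 0.2585, 0.1394]
tcp_rot: [3.132, -0.167, -0.014]
wrist_force: [0.8, 0.3, 0.1]
width: 0.631
grip_force: 0.0
```

Call:
step_arm(targets=[[[0, 0, 0], [0, 0, -38], 54], [[0, 0, -0.07], [0, 0, -38], 54], [[0, 0, -0.07], [0, 0, -29], 54], [[0, 0, 0], [5.8, 39.7, 0], 54], [[0, 0, 0], [5.8, 39.7, 0], 54]])

```text
time: 40.85
tool_pos: [0.5097, 0.1825, 0.2522]
tcp_rot: [-3.139, -0.061, -0.011]
wrist_force: [0.4, -0.2, -0.3]
width: 0.635
grip_force: 0.0
```

Call:
step_arm(targets=[[[0, 0, 0], [5.8, 39.7, 0], 54], [[0, 0, 0], [5.8, 39.7, 0], 54], [[0, 0, 0], [5.8, 39.7, 0], 54], [[0, 0, 0], [5.8, 39.7, 0], 54], [[0, 0, 0], [5.8, 39.7, 0], 54]])

```text
time: 41.27
tool_pos: [0.5436, -0.0181, 0.2486]
tcp_rot: [-3.141, -0.053, -0.001]
wrist_force: [1.1, 0.1, 0.2]
width: 0.63
grip_force: 0.0
```

Call:
step_arm(targets=[[[0, 0, 0], [5.8, 39.7, 0], 54], [[0, 0, 0], [5.8, 39.7, 0], 54], [[0, 0, 0], [5.8, 39.7, 0], 54], [[0, 0, 0], [5.8, 39.7, 0], 54], [[0, 0, 0], [5.8, 39.7, 0], 54]])

```text
time: 41.68
tool_pos: [0.5793, -0.2157, 0.2484]
tcp_rot: [-3.141, -0.053, -0.0]
wrist_force: [1.3, 1.2, -0.5]
width: 0.631
grip_force: 0.0
```

Call:
step_arm(targets=[[[0, 0, 0], [5.8, 39.7, 0], 54], [[0, 0, 0], [5.8, 39.7, 0], 54], [[0, 0, 0], [0, 0, 0], 54], [[0, 0, 0], [0, 0, 0], 54], [[0, 0, 0], [0, 0, 0], 54]])

```text
time: 42.1
tool_pos: [0.5933, -0.2925, 0.2478]
tcp_rot: [-3.14, -0.052, 0.002]
wrist_force: [0.4, 0.8, -0.6]
width: 0.63
grip_force: 0.0
```

Call:
step_arm(targets=[[[0, 0, 0], [0, 0, 0], 54], [[0, 0, 0], [0, 0, 0], 54], [[0, 0, 0], [0, 0, 0], 54]])

```text
time: 42.35
tool_pos: [0.5937, -0.2911, 0.2485]
tcp_rot: [-3.141, -0.056, 0.0]
wrist_force: [-0.9, -0.3, 0.2]
width: 0.629
grip_force: 0.0
```

```bash
python3 h.py .5942 -.2925 .176 .034; python3 - <<'E'
from cart import *
t=cartons()
T=np.array([.548,.290]);a=-.106;R=np.array([[np.cos(a),np.sin(a)],[-np.sin(a),np.cos(a)]])
g=t[135:245,105:200];h=cv2.cvtColor(t,cv2.COLOR_BGR2HSV)
m=((h[...,2]>185)&(h[...,1]<60)).astype(np.uint8)
n,l,s,c=cv2.connectedComponentsWithStats(m)
for i in range(1,n):
    if s[i,4]>80 and 110<c[i,0]<200 and 130<c[i,1]<240:
        p=onplane("top",c[i],.041)[:2];print(c[i].round(0),s[i,4],"tray xy",(R@(p-T)).round(3))
E
```

```text
t42.4 pos [ 0.5937 -0.2911  0.2485] yaw 0.036 tilt [-0.     -0.0001] q1 -0.49 q6 1.04 
 shift [ 0.4  1.4 72.5] len 73 rows 1.7 turn(tool z) 0.002 rows 0.0 W0.629 F [-0.9 -0.3  0.2] g0
px [449. 230.] pos [ 0.4547 -0.4855] carton c [ 0.4506 -0.4962] yaw 1.207 [np.float64(0.025), np.float64(0.175)]
px [ 61. 208.] pos [0.4848 0.514 ] carton c [0.475 0.52 ] yaw -0.554 [np.float64(0.05), np.float64(0.03)]
px [256. 186.] pos [0.5552 0.0065] carton c [0.5468 0.0144] yaw -0.757 [np.float64(0.044), np.float64(0.042)]
px [195. 115.] pos [0.7398 0.172 ] carton c [0.7283 0.1715] yaw 0.038 [np.float64(0.043), np.float64(0.043)]
[148. 186.] 570 tray xy [ 0.001 -0.003]
[135. 162.] 263 tray xy [0.058 0.039]
[162. 166.] 264 tray xy [ 0.057 -0.032]
[129. 199.] 268 tray xy [-0.039  0.039]
[156. 203.] 271 tray xy [-0.041 -0.033]
```

All four cartons lie within the tray limits. On to the selector knob.

Call:
step_arm(targets=[[[0, 0, 0], [0.5, 1.5, 30], 54], [[0, 0, 0], [0, 0, 28], 54], [[0, 0, 0], [0, 0, 13], 54], [[0, 0, 0], [0, 0, 0], 54], [[0, 0, 0], [0, 0, 0], 54]])

```text
time: 42.82
tool_pos: [0.5938, -0.2934, 0.1766]
tcp_rot: [-3.14, -0.054, 0.003]
wrist_force: [1.1, -0.3, -0.1]
width: 0.636
grip_force: 0.0
```

Call:
step_arm(targets=[[[0, 0, 0], [0, 0, 0], 54], [[0, 0, 0], [0, 0, 0], 54], [[0, 0, 0], [0, 0, 0], 54], [[0, 0, 0], [0, 0, 0], 54]])

```text
time: 43.15
tool_pos: [0.595, -0.2945, 0.179]
tcp_rot: [3.14, 0.053, 0.003]
wrist_force: [-0.7, -0.3, 0.2]
width: 0.629
grip_force: 0.0
```

```bash
python3 h.py .5942 -.2925 .176 .034
```

```text
t43.1 pos [ 0.595  -0.2945  0.179 ] yaw 0.034 tilt [0.0022 0.0013] q1 -0.50 q6 1.04 
 shift [-0.7 -2.   3. ] len 4 rows 0.1 turn(tool z) -0.000 rows 0.0 W0.629 F [-0.7 -0.3  0.2] g0
```

Call:
step_arm(targets=[[[0, 0, 0], [-0.5, -1.5, 3], 54], [[0, 0, 0], [0, 0, 0], 54], [[0, 0, 0], [0, 0, 0], 54], [[0, 0, 0], [0, 0, 0], 0], [[0, 0, 0], [0, 0, 0], 0]], grip_force=60)

```text
time: 43.57
tool_pos: [0.5937, -0.2925, 0.1743]
tcp_rot: [-3.141, -0.053, 0.0]
wrist_force: [-0.6, 0.1, 0.3]
width: 0.361
grip_force: 0.0
```

Call:
step_arm(targets=[[[0, 0, 0], [0, 0, 0], 0], [[0, 0, 0], [0, 0, 0], 0], [[0, 0, 0], [0, 0, 0], 0], [[0, 0, 0], [0, 0, 0], 0], [[0, 0, 0], [0, 0, 0], 0]])

```text
time: 43.98
tool_pos: [0.5938, -0.2934, 0.1747]
tcp_rot: [3.14, 0.053, 0.001]
wrist_force: [-0.5, -4.1, 1.0]
width: 0.145
grip_force: 61.3
```

```bash
python3 h.py .5942 -.2925 .176 .034
```

```text
t44.0 pos [ 0.5938 -0.2934  0.1747] yaw 0.034 tilt [0.0004 0.0014] q1 -0.50 q6 1.04 
 shift [ 0.5 -0.9 -1.3] len 2 rows 0.0 turn(tool z) -0.000 rows 0.0 W0.145 F [-0.5 -4.1  1. ] g61
```

Call:
step_arm(targets=[[[0, 0, 0], [0, 1, 0], 0], [[0, 0, 0], [0, 0, 4], 0], [[0, 0, 0], [0, 0, 4], 0], [[0, 0, 0], [0, 0, 1.5], 0], [[0, 0, 0], [0, 0, 0], 0]])

```text
time: 44.4
tool_pos: [0.5939, -0.2936, 0.1666]
tcp_rot: [3.141, 0.053, 0.001]
wrist_force: [-5.6, -0.9, 11.9]
width: 0.152
grip_force: 62.8
```

Call:
step_arm(targets=[[[0, 0, 0], [0, 0, 0], 0], [[0, 0, 0], [0, 0, 0], 0], [[0, 0, 0], [0, 0, 0], 0], [[0, 0, 0], [0, 0, 0], 0]])

```text
time: 44.73
tool_pos: [0.594, -0.2936, 0.1666]
tcp_rot: [3.141, 0.053, 0.001]
wrist_force: [-5.0, -1.7, 11.4]
width: 0.152
grip_force: 62.8
```

```bash
python3 h.py .5942 -.2925 .176 .034
```

```text
t44.7 pos [ 0.594  -0.2936  0.1666] yaw 0.034 tilt [0.0005 0.0004] q1 -0.50 q6 1.04 
 shift [ 0.3 -1.1 -9.4] len 9 rows 0.2 turn(tool z) -0.000 rows 0.0 W0.152 F [-5.  -1.7 11.4] g63
```

Call:
step_arm(targets=[[[0, 0, 0.11], [0, 0, 0], 0], [[0, 0, 0.11], [0, 0, 0], 0], [[0, 0, 0.11], [0, 0, 0], 0], [[0, 0, 0.11], [0, 0, 0], 0], [[0, 0, 0.11], [0, 0, 0], 0]])

```text
time: 45.15
tool_pos: [0.5941, -0.2936, 0.1666]
tcp_rot: [3.035, -0.81, 0.001]
wrist_force: [-4.2, -0.3, 10.7]
width: 0.149
grip_force: 62.7
```

Call:
step_arm(targets=[[[0, 0, 0.11], [0, 0, 0], 0], [[0, 0, 0.11], [0, 0, 0], 0], [[0, 0, 0.11], [0, 0, 0], 0], [[0, 0, 0.11], [0, 0, 0], 0], [[0, 0, 0.11], [0, 0, 0], 0]])

```text
time: 45.57
tool_pos: [0.5942, -0.2937, 0.1666]
tcp_rot: [-2.701, 1.604, -0.002]
wrist_force: [-5.5, -1.5, 11.0]
width: 0.149
grip_force: 62.7
```

Call:
step_arm(targets=[[[0, 0, 0.1], [0, 0, 0], 0], [[0, 0, 0.08], [0, 0, 0], 0], [[0, 0, 0], [0, 0, 0], 0], [[0, 0, 0], [0, 0, 0], 0], [[0, 0, 0], [0, 0, 0], 0]])

```text
time: 45.98
tool_pos: [0.5943, -0.2937, 0.1666]
tcp_rot: [2.553, -1.831, 0.003]
wrist_force: [-3.8, -1.3, 10.2]
width: 0.15
grip_force: 62.9
```

```bash
python3 h.py .5942 -.2925 .176 .034; python3 -c "
from workcell import *;print(read_state()['torque'])"
```

```text
t46.0 pos [ 0.5943 -0.2937  0.1666] yaw -1.245 tilt [ 0.0014 -0.0008] q1 -0.50 q6 2.32 
 shift [-1.1 -0.3 -9.4] len 9 rows 0.2 turn(tool z) -1.279 rows 10.3 W0.150 F [-3.8 -1.3 10.2] g63
[-0.1043293   0.65845539  0.53009253]
```

Call:
step_arm(targets=[[[0, 0, 0], [0, 0, -3], 0], [[0, 0, 0], [0, 0, -3], 0], [[0, 0, 0], [0, 0, -3.3], 0], [[0, 0, 0], [0, 0, 0], 0], [[0, 0, 0], [0, 0, 0], 0]])

```text
time: 46.4
tool_pos: [0.5941, -0.2937, 0.1741]
tcp_rot: [-2.552, 1.833, -0.002]
wrist_force: [0.9, -1.3, 2.3]
width: 0.154
grip_force: 61.7
```

Call:
step_arm(targets=[[[0, 0, 0], [0, 0, 0], 40], [[0, 0, 0], [0, 0, 0], 40], [[0, 0, 0], [0, 0, 0], 40], [[0, 0, 0], [0, 0, 0], 40], [[0, 0, 0], [0, 0, -20], 40]])

```text
time: 46.82
tool_pos: [0.5909, -0.2918, 0.189]
tcp_rot: [2.55, -1.833, -0.015]
wrist_force: [-1.1, 0.6, 0.3]
width: 0.467
grip_force: 0.0
```

Call:
step_arm(targets=[[[0, 0, 0], [0, 0, -38], 40], [[0, 0, 0], [0, 0, -38], 40], [[0, 0, -0.1], [0, 0, -38], 40], [[0, 0, -0.1], [30, 0, 0], 40], [[0, 0, -0.1], [30, 0, 0], 40]])

```text
time: 47.23
tool_pos: [0.6226, -0.3471, 0.3139]
tcp_rot: [2.801, -1.422, 0.013]
wrist_force: [0.4, 0.8, -0.2]
width: 0.469
grip_force: 0.0
```

Call:
step_arm(targets=[[[0, 0, -0.1], [30, 0, 0], 40], [[0, 0, -0.1], [30, 0, 0], 40], [[0, 0, -0.1], [30, 0, 0], 40], [[0, 0, 0], [0, 0, 0], 40], [[0, 0, 0], [0, 0, 0], 40]])

```text
time: 47.65
tool_pos: [0.6808, -0.4147, 0.3057]
tcp_rot: [-2.977, 1.0, 0.005]
wrist_force: [0.3, 0.6, -0.6]
width: 0.465
grip_force: 0.0
```

```bash
python3 - <<'E'
from cart import *
s=cv2.cvtColor(read_camera("side"),cv2.COLOR_RGB2BGR);t=cv2.cvtColor(read_camera("top"),cv2.COLOR_RGB2BGR)
st=read_state();print(st["tool_pos"],st["wrist_force"])
for c in CAL:
    for q in("selector_grip","key_bow","lock"):
        d=cut_out(c,q)
        if d: print(c,q,np.round(d[0]["extent"]),round(d[0]["score"],2))
# dark bar in each view: expected projection at yaw .034-1.25, up vs down
for name,im,c in(("side",s,"side"),("top",t,"top")):
    P=proj(c,box((.5942,-.2932,.034-1.25),.052,.014,.092,.126));x0,y0=(P.min(0)-4).astype(int);x1,y1=(P.max(0)+4).astype(int)
    m=np.zeros(im.shape[:2],bool);m[y0:y1,x0:x1]=im[y0:y1,x0:x1].max(2)<45;r,k=np.where(m)
    print(name,"exp",P.min(0),P.max(0),"dark",k.min(),r.min(),k.max(),r.max(),m.sum())
    for z in(0,-.008):
        print(z,max((fit({c:m},[.594,-.293,[y]],[(.052,.014,.092+z,.126+z)])[::-1] for y in(-1.2,0.03)),key=lambda v:v[0]))
E
```

```text
[ 0.68016531 -0.4134214   0.30732057] [ 0.13394154  0.16745852 -0.21224597]
side selector_grip [266. 268. 292. 304.] 0.95
side key_bow [288. 191. 308. 211.] 0.66
side lock [223. 292. 239. 313.] 0.72
top selector_grip [369. 161. 393. 182.] 0.64
top key_bow [250. 129. 260. 155.] 0.44
top lock [363. 206. 387. 216.] 0.68
side exp [271.04350562 267.94624882] [288.62667859 300.06793472] dark 273 271 286 298 196
0 (np.float64(0.6224420470972145), array([ 0.5932562 , -0.29388958, -1.35193611]))
-0.008 (np.float64(0.6329612491989616), array([ 0.59422252, -0.28749922, -1.34113094]))
top exp [367.56965717 161.46333806] [394.44894071 176.18705102] dark 369 164 391 175 112
0 (np.float64(0.6722582224929822), array([ 0.59277248, -0.28868394, -1.12431214]))
-0.008 (np.float64(0.6798252364224271), array([ 0.59602577, -0.29490613, -1.1223077 ]))
```

```bash
python3 -c "
from workcell import *;print(finish_job())"
```

```text
the job is handed in; nothing more can be done
None
```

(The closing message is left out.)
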